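# Clamp reflector lamps in the test jig and lay on the contact bar

### The arm

A 6-joint arm with a two-finger parallel gripper is mounted at the origin on the work surface. World frame = base frame: x ahead of the robot, y to its left, z up, the work surface at z = 0. Lengths are in m, angles in degrees, forces in N, time in s.
With the tool pointing down it reaches from about 0.3 to 0.85 m from the base axis. Payload 5.4 kg.
Tool frame: the origin (TCP) lies on the centre line of the jaws, within the pads' length; the fingertips stand 14 mm ahead of it and the grasp point (between the pads) lies 5 mm behind it; z points along the fingers, x is the direction in which the jaws open and shut, and the axes are right-handed (so a half turn about z gives the same grasp; the last joint's range is limited). The gripper opens to 85 mm and grips with 20 to 120 N. Pads are 22 mm wide; open, the fingers measure 114 mm over their backs; the gripper's body (76 mm by 85 mm) begins 54 mm behind the grasp point. The pads swing forward as they close: fully open they stand 13 mm farther back than shut.
Start: joints at [52.706, 9.076, 91.501, -0, 79.423, -12.038], TCP at [0.245, 0.52, 0.245] pointing down, gripper open.
Joint ranges: [-166.64, 166.64], [-54.1, 131.32], [10.49, 154.53], [-73.88, 253.88], [9.74, 151.15], [-171.62, 171.62]. Speed limits (degrees/s): [147.25, 147.25, 180, 180, 180, 180].

### API

Orientations are given as a 3x3 rotation matrix whose columns are the frame's x, y, z axes.
In Python, from station import robot gives the robot as it stands.
- The arm moves only by the tool servo_tool, never from a script. Its argument "series" is a list of rows, each an object with "offset": the shift along the tool's x, y, z in m, a list of three; "turn": the turn about the tool's z in rad; "fingers": the opening, from 0 (shut) to 1 (fully open). In form: [{"offset": [x, y, z], "turn": turn, "fingers": fingers}, ...]. A call has 1 to 12 rows; each row shifts and turns the commanded pose from where the row before left it, along the tool's axes as they then stand; what a row does not reach is not made up. A row lasts 1/8 s, in which the tool goes at most 62.5 mm and 10.7 degrees, less where a joint would pass 70% of its speed; a pose out of reach is approached as far as the arm can. A call with a gripper value outside its range is refused whole. The fingers move at their own pace and stop on an object; "force" is the grip in N (left out, the last holds). Time passes only in rows, so rows that do not move let the fingers close. It gives the time, the measured TCP pose, the force and the opening at its end, in the units of the state.
- robot.state(): the state, without advancing time (a new reading comes with each control period).
- robot.snapshot(name): name is "scene" or "side" or "wrist"; returns a dict with "image" (420x560x3 uint8, blue, green, red), "intrinsics" (3x3 intrinsics, pixels), "k1" (the pictures are not rectified: a ray, as slopes to the right and down, at radius r is drawn at 1 + k1 r^2 times it, then the intrinsics apply), "R" (3x3) and "t" (3): a world point X has camera coordinates R X + t; the wrist camera has in their place "mount" (4x4, takes a point from camera to tool coordinates, whose origin is the TCP and whose axes are the tool frame's). Camera axes: x right, y down, z forward; pixel columns grow to the right and rows downward; lengths in m; the calibration is good to about 2 mm. A picture is of the moment at which its call begins: read the wrist's pose just before it. There is no depth.
- robot.sign_off(): hands the job in, once; it reports no verdict.
Trained networks look in a picture, given as the dict that the camera call returned (one of the last four; its "shot" number tells which), for a name from the list of things; names that differ only in an ending like _2 or _b are one class to them, and where a whole thing is asked for, a point or a joint stands for the part that bears it (a point fixed in the world has none). Each returns a list of dicts, best first, with "confidence" (0 to 1); they miss things now and then, are a little off and sometimes report something else, mostly with a low value. They report only what shows in the picture. A call takes as long as a camera call. They do not tell look-alikes from the thing itself.
- robot.spot_in(label, picture): "location" ([column, row] in pixels, amid what is visible of it).
- robot.masks_of(label, picture): "pixels" (420x560 bool, what is visible of it) and "location" ([column, row] in pixels, amid what is visible of it).
The state is a dict: "time": time; "joints": joint angles; "qvel": joint speeds; "joint_efforts": joint torques, N m; "tcp_pos": TCP position; "orientation": TCP orientation; "force": force on the tool from outside, world axes, zero at the start; "wrist_torque": the same for the moment, N m; "gripper_width": opening from 0.0 (shut) to 1.0 (fully open).
Only numpy, scipy, OpenCV 4.12 (cv2) and the standard library are available. Lean on these libraries where they do the work, as an engineer would, in place of code of your own. Each camera call takes 0.05 s, during which the arm holds its last target.

### The job

Open the test jig by turning its cam lever back a quarter turn, then stand every lamp, face down with the base up, side by side on the narrow rail between the open jaws and let go of them. Then turn the cam lever fully round to lock so that the jaws are drawn tight on all the lamps, and only after that lay the brass contact bar, grip block up and centred, across the notches of the two end posts above the lamps. Leave the jars and the screwdriver alone.

Things in the scene. Friction and masses are not known exactly. Their poses are not given: they have to be found in the camera images.
- jig: Lamp test jig, fixed to the bench: wooden board 200 x 370 x 10 mm bearing a support rail, two black jaws, a cam lock and two posts. Origin on the bench under the middle of the rail; +y along the rail, +x across it away from the robot, z up. Fixed front jaw: inner face at x = -28 mm, outer at -44, 310 mm long, top 52 mm above the bench. The cam's upright turning axis is at x = -85 mm, y = 0
- rail_mid (a point): middle of the top of the support rail, 38 mm above the bench, over the jig's origin, in the jig's axes. The rail is a flat-topped aluminium strip 18 mm wide and 300 mm long (along y), with the jaws on both sides of it
- notch_mid (a point): point midway between the two black posts, over the jig's origin, at the height of their notch floors (120 mm above the bench). The posts stand at y = +165 and -165 mm of the jig, 44 mm in x, 16 mm in y, each with a notch across its top that takes the bar: floor 20 mm wide, flaring to 37 mm, tops 139 mm above the bench
- jaw: moving rear jaw of the jig, black bar 310 x 16 x 22 mm, top 52 mm above the bench, its inner face at the jig's x = +34 mm when the cam is open; the cam draws it 15 mm towards the front jaw. It sits on springs (5 N per mm, up to 8 mm), so it presses on what stands between the jaws. Its origin is no point of its face: same as the jig's when open
- cam (a joint): cam lock of the jig, on an upright axis, rad. 0: open, lever along the jig's +y. 1.571 (a quarter turn counter-clockwise from above): locked, lever along the jig's -x, towards the robot. Stops at both ends; stays where it is left. Takes 0.2 to 0.35 N m. Found locked or nearly so (above 1.3)
- cam_handle (a point): grip point on the cam lever's upright round black handle, on its centre line, 60 mm from the cam's turning axis, 80 mm above the bench; the handle has 18 mm diameter and runs from 46 to 96 mm above the bench and does not spin on the lever
- bar: contact bar: brass bar 14 x 370 x 14 mm along its own y, with a black grip block on top of its middle (20 mm in x, 34 mm in y, from 14 to 36 mm above the underside). Origin at the centre of the underside. Lies on the bench, block up. About 0.22 kg
- lamp1: White reflector lamp, standing on its flat face, base with two tiny pins up. From the face up: rim 50 mm diameter for 18 mm, tapering to a 28 mm diameter base from 44 to 70 mm (pins 5 mm more). Origin at the centre of the face (underside), z towards the base. About 80 g, mostly in the front. May be absent (3 to 5 lamps are there)
- lamp2: White reflector lamp, standing on its flat face, base with two tiny pins up. From the face up: rim 50 mm diameter for 18 mm, tapering to a 28 mm diameter base from 44 to 70 mm (pins 5 mm more). Origin at the centre of the face (underside), z towards the base. About 80 g, mostly in the front. May be absent (3 to 5 lamps are there)
- lamp3: White reflector lamp, standing on its flat face, base with two tiny pins up. From the face up: rim 50 mm diameter for 18 mm, tapering to a 28 mm diameter base from 44 to 70 mm (pins 5 mm more). Origin at the centre of the face (underside), z towards the base. About 80 g, mostly in the front. May be absent (3 to 5 lamps are there)
- lamp4: White reflector lamp, standing on its flat face, base with two tiny pins up. From the face up: rim 50 mm diameter for 18 mm, tapering to a 28 mm diameter base from 44 to 70 mm (pins 5 mm more). Origin at the centre of the face (underside), z towards the base. About 80 g, mostly in the front. May be absent (3 to 5 lamps are there)
- lamp5: White reflector lamp, standing on its flat face, base with two tiny pins up. From the face up: rim 50 mm diameter for 18 mm, tapering to a 28 mm diameter base from 44 to 70 mm (pins 5 mm more). Origin at the centre of the face (underside), z towards the base. About 80 g, mostly in the front. May be absent (3 to 5 lamps are there)
- jar: bystander: white plastic jar, 52 mm diameter, 65 mm high, origin under its centre; leave alone
- jar2: bystander: clear plastic jar, 44 mm diameter, 55 mm high, origin under its centre; leave alone
- driver: bystander: screwdriver lying on the bench, handle towards its -x; leave alone
Not all that is in view belongs to the job. Leave any red or turquoise look-alike of the lamp2 alone.

How it is judged:
By the outcome, as a careful person would: the job done as asked, in the order asked, and still so for the second after the job is handed in, with the robot touching nothing.
Of lamp1, lamp2, lamp3, lamp4, lamp5 only 3 to 5 are there at a start; the rules pass over those that are not, and their reading is None.
At some moment in a run one of lamp1, lamp2, lamp3, lamp4, lamp5 may be knocked a few centimetres aside while the robot is not near it.
It also fails if it takes over 210 s, if anything falls off the work surface, if the arm or the gripper's body presses on something with over 40 N, if the wrist force passes 120 N, or if a joint passes its speed limit or range.

## Working session

There is one attempt and no reset: what is moved stays moved. The work goes in short steps, Python scripts to look and compute and a tool call to move; the robot and the scene stay as the last step left them, time stands still between calls to the robot, and variables do not carry over. Pictures are saved under pics/ and viewed, and the job is handed in when it is done.

Besides the shell and the picture viewer there is one more tool, called after "Emit:" by a JSON object that holds its "name" and its "arguments". servo_tool: Moves the arm, as the interface text tells. Its arguments: {"type":"object","properties":{"series":{"type":"array"},"force":{"type":"number"}},"required":["series"]}

```bash
ls; mkdir -p pics
cat > h.py <<'E'
import numpy as np, cv2
from station import robot
def und(p,pic):
    K=np.array(pic["intrinsics"]);k1=pic["k1"]
    d=np.array([(p[0]-K[0,2])/K[0,0],(p[1]-K[1,2])/K[1,1]])
    u=d.copy()
    for _ in range(30): u=d/(1+k1*(u@u))
    return np.array([u[0],u[1],1.])
def cam(pic,st=None):
    if "R" in pic: 
        R=np.array(pic["R"]);t=np.array(pic["t"]);return R.T,-R.T@t
    M=np.array(pic["mount"]);Rt=np.array(st["orientation"]);p=np.array(st["tcp_pos"])
    return Rt@M[:3,:3],Rt@M[:3,3]+p
def onz(p,z,pic,st=None):
    R,c=cam(pic,st);d=R@und(p,pic);return c+d*(z-c[2])/d[2]
def proj(X,pic,st=None):
    R,c=cam(pic,st);q=R.T@(np.array(X)-c);u=q[:2]/q[2];u=u*(1+pic["k1"]*(u@u))
    K=np.array(pic["intrinsics"]);return np.array([K[0,0]*u[0]+K[0,2],K[1,1]*u[1]+K[1,2]])
E
python3 - <<'E'
from h import *
print(robot.state())
for n in("scene","side","wrist"):
    p=robot.snapshot(n);cv2.imwrite(f"pics/{n}0.png",p["image"])
    print(n,{k:v for k,v in p.items() if k!="image"})
    for l in ("lamp1","jig","jaw","cam_handle","bar","jar","jar2","driver","cam"):
        print(l,[(np.round(d["location"]).tolist(),round(d["confidence"],2)) for d in robot.spot_in(l,p)])
E
```

```text
pics
{'time': 0.0, 'joints': array([ 5.27047372e+01,  9.11173708e+00,  9.15730078e+01,  5.81603109e-04,
        7.94231780e+01, -1.20392439e+01]), 'qvel': array([ 0.01532832,  0.00704912, -0.08556517, -0.02965845, -0.09971843,
        0.0086216 ]), 'joint_efforts': array([ 1.90719661e-04, -3.96006560e+01, -3.31423187e+01, -2.89262753e-04,
        8.40341585e-03, -1.16853641e-05]), 'tcp_pos': array([0.24500253, 0.5195518 , 0.24431854]), 'orientation': array([[ 4.26664386e-01,  9.04409299e-01, -1.14925982e-03],
       [ 9.04408158e-01, -4.26665744e-01, -1.49240979e-03],
       [-1.84009909e-03, -4.02641848e-04, -9.99998226e-01]]), 'force': array([ 0.53185658,  0.58020273, -0.91080602]), 'wrist_torque': array([0.01303224, 0.00442662, 0.01073795]), 'gripper_width': 1.0055306832803423}
scene {'intrinsics': array([[390.65670779,   0.        , 284.6842242 ],
       [  0.        , 390.65670779, 213.57138179],
       [  0.        ,   0.        ,   1.        ]]), 'k1': 0.035886383949055564, 'R': array([[ 0.44997776,  0.89298426,  0.00995605],
       [ 0.77981932, -0.38747175, -0.49167822],
   
[... 1700 characters left out ...]
   , 279.74084385],
       [  0.        , 358.8587916 , 211.82622553],
       [  0.        ,   0.        ,   1.        ]]), 'k1': -0.0068882799276757875, 'mount': array([[ 9.99999728e-01,  5.63603946e-04,  4.76298259e-04,
         4.67192331e-04],
       [-6.84358986e-04,  9.49760847e-01,  3.12975821e-01,
        -7.90884617e-02],
       [-2.75975030e-04, -3.12976062e-01,  9.49760974e-01,
        -1.29071575e-01],
       [ 0.00000000e+00,  0.00000000e+00,  0.00000000e+00,
         1.00000000e+00]]), 'shot': 3}
lamp1 [([259.0, 362.0], 0.79), ([190.0, 385.0], 0.75)]
jig []
jaw []
cam_handle []
bar []
jar [([40.0, 332.0], 0.36)]
jar2 [([40.0, 332.0], 0.36)]
driver [([42.0, 332.0], 0.86)]
cam []
```

View pics/scene0.png

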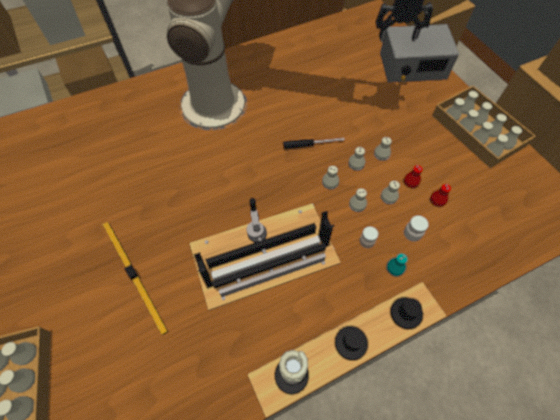

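View pics/side0.png

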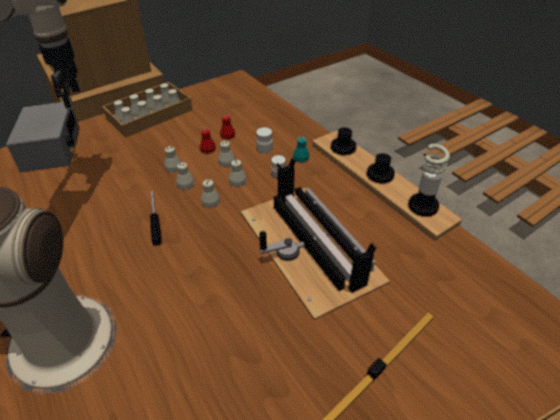

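View pics/wrist0.png

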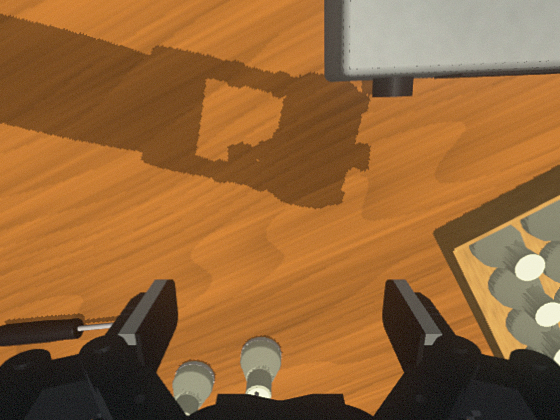

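Run:
```python
from h import *
a=robot.snapshot("scene");b=robot.snapshot("side")
def tri(p,q):
    R1,c1=cam(a);R2,c2=cam(b);d1=R1@und(p,a);d2=R2@und(q,b)
    d1/=np.linalg.norm(d1);d2/=np.linalg.norm(d2)
    s=np.linalg.lstsq(np.c_[d1,-d2],c2-c1,rcond=None)[0]
    x=c1+s[0]*d1;y=c2+s[1]*d2;return np.round((x+y)/2,4),round(np.linalg.norm(x-y),4)
S=[d["location"] for d in robot.spot_in("lamp1",a)];D=[d["location"] for d in robot.spot_in("lamp1",b)]
for p in S:
    for q in D:
        X,e=tri(p,q)
        if e<.012 and 0<X[2]<.08: print(np.round(p),np.round(q),X,e)
for l in("cam_handle","bar"):
    print(l,tri(robot.spot_in(l,a)[0]["location"],robot.spot_in(l,b)[0]["location"]))
cv2.imwrite("pics/sc_c.png",cv2.resize(a["image"][185:310,180:350],None,fx=4.7,fy=4.7,interpolation=3))
cv2.imwrite("pics/sd_c.png",cv2.resize(b["image"][150:315,235:390],None,fx=3.6,fy=3.6,interpolation=3))
```

```text
[392. 196.] [224. 156.] [0.5894 0.3384 0.0125] 0.003
[358. 201.] [235. 176.] [0.5652 0.2345 0.0185] 0.0019
[329. 180.] [206. 194.] [0.459  0.2003 0.0216] 0.0102
[412. 177.] [207. 144.] [0.5707 0.4209 0.0235] 0.0058
[384. 153.] [175. 162.] [0.4512 0.4014 0.0174] 0.003
[356. 160.] [184. 179.] [0.4374 0.3041 0.0216] 0.0049
cam_handle (array([ 0.5104, -0.0682,  0.0291]), np.float64(0.0051))
bar (array([ 0.5056, -0.4103,  0.0109]), np.float64(0.0102))
```

View pics/sc_c.png

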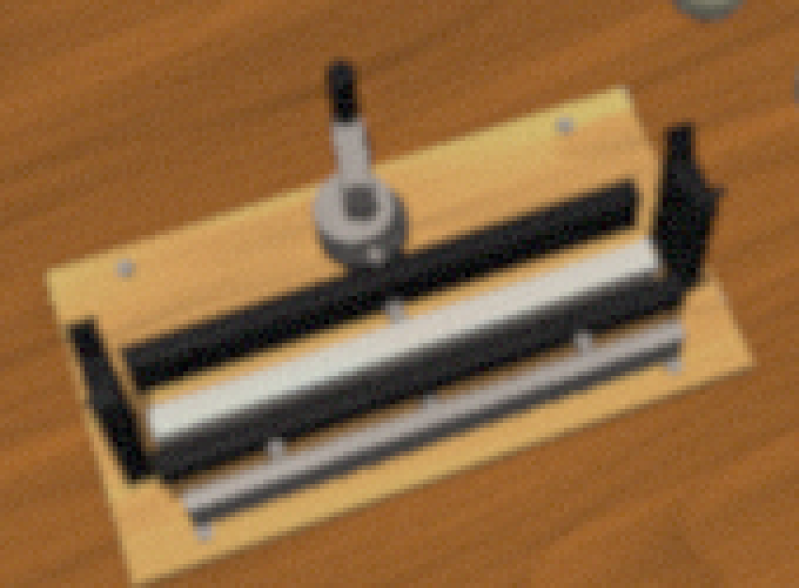

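View pics/sd_c.png

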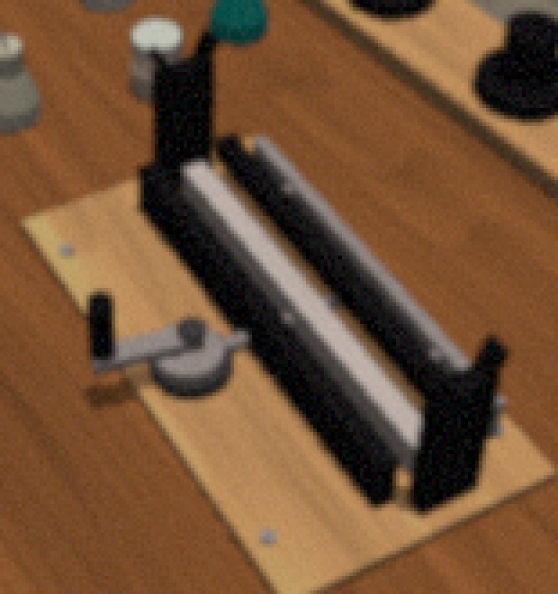

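Run:
```python
from h import *
a=robot.snapshot("scene");b=robot.snapshot("side")
A=lambda p:onz((p[0]/4.7+180-.4,p[1]/4.7+185-.4),p[2],a)
B=lambda p:onz((p[0]/3.6+235-.4,p[1]/3.6+150-.4),p[2],b)
c=np.array([A(p+(.01,)) for p in [(48,268),(628,88),(755,362),(135,582)]]);print(c.round(4),c.mean(0))
for i in range(4):d=c[(i+1)%4]-c[i];print(np.linalg.norm(d),np.degrees(np.arctan2(d[1],d[0])))
r=[A((151,423,.038)),A((657,254,.038))];print("rail",r,(r[0]+r[1])/2,np.linalg.norm(r[0]-r[1]),np.degrees(np.arctan2(*(r[1]-r[0])[:2][::-1])))
print("handle top",A((342,72,.096)), B((100,298,.096)))
print("cam ctr", A((358,205,.06)))
r=[B((408,440,.038)),B((196,170,.038))];print("rail side",r,(r[0]+r[1])/2,np.degrees(np.arctan2(*(r[1]-r[0])[:2][::-1])))
for p in [(22,222,.01),(280,592,.01),(555,470,.01)]:print(B(p))
```

```text
[[ 0.4654 -0.2511  0.01  ]
 [ 0.5092  0.116   0.01  ]
 [ 0.7037  0.0927  0.01  ]
 [ 0.6635 -0.2732  0.01  ]] [ 0.58544873 -0.07889206  0.01      ]
0.3696562848070381 83.19719496446447
0.1958509681188157 -6.827620981597623
0.3680655313422598 -96.25915950018587
0.1993490659938634 173.6347860556132
rail [array([ 0.59450866, -0.23242992,  0.038     ]), array([0.62881619, 0.06702198, 0.038     ])] [ 0.61166243 -0.08270397  0.038     ] 0.301410758905332 83.46424752750747
handle top [ 0.46910787 -0.05668001  0.096     ] [ 0.4700452  -0.05971185  0.096     ]
cam ctr [ 0.53354426 -0.07832321  0.06      ]
rail side [array([ 0.58782004, -0.22116987,  0.038     ]), array([0.6254585 , 0.05527248, 0.038     ])] [ 0.60663927 -0.08294869  0.038     ] 82.2466824496943
[0.50696476 0.10721092 0.01      ]
[ 0.4693908  -0.24862305  0.01      ]
[ 0.66437913 -0.27707985  0.01      ]
```

```bash
cat >> h.py <<'E'
import json,sys
def yaw(st): 
    R=np.array(st["orientation"]);return np.degrees(np.arctan2(R[1,0],R[0,0]))
def plan(x,y,z,yw=None,step=.05,n=None,fingers=1.0):
    st=robot.state();p=np.array(st["tcp_pos"]);y0=yaw(st)
    dy=0 if yw is None else (yw-y0+180)%360-180
    d=np.array([x,y,z])-p
    n=n or int(max(np.ceil(np.linalg.norm(d)/step),np.ceil(abs(dy)/9),1))
    rows=[];R=np.array(st["orientation"]);cur=np.zeros(3)
    for i in range(n):
        o=np.round(R.T@(d*(i+1)/n-cur),4);cur=cur+R@o
        t=round(-np.radians(dy)/n,4)
        rows.append({"offset":o.tolist(),"turn":t,"fingers":fingers})
        a=-t;c,s=np.cos(a),np.sin(a);R=np.array([[c,-s,0],[s,c,0],[0,0,1]])@R
    print("n",n,"from",p.round(4),"yaw",round(y0,1));print(json.dumps(rows))
E
python3 -c "
from h import *
plan(.47,-.06,.30,75,n=12)"
```

```text
n 12 from [0.2453 0.52   0.2453] yaw 64.7
[{"offset": [-0.0357, 0.0376, -0.0046], "turn": -0.0149, "fingers": 1.0}, {"offset": [-0.0363, 0.037, -0.0045], "turn": -0.0149, "fingers": 1.0}, {"offset": [-0.0368, 0.0364, -0.0046], "turn": -0.0149, "fingers": 1.0}, {"offset": [-0.0374, 0.036, -0.0045], "turn": -0.0149, "fingers": 1.0}, {"offset": [-0.0379, 0.0353, -0.0046], "turn": -0.0149, "fingers": 1.0}, {"offset": [-0.0384, 0.0348, -0.0045], "turn": -0.0149, "fingers": 1.0}, {"offset": [-0.039, 0.0342, -0.0046], "turn": -0.0149, "fingers": 1.0}, {"offset": [-0.0394, 0.0337, -0.0046], "turn": -0.0149, "fingers": 1.0}, {"offset": [-0.04, 0.033, -0.0045], "turn": -0.0149, "fingers": 1.0}, {"offset": [-0.0404, 0.0324, -0.0046], "turn": -0.0149, "fingers": 1.0}, {"offset": [-0.0409, 0.0319, -0.0045], "turn": -0.0149, "fingers": 1.0}, {"offset": [-0.0414, 0.0312, -0.0046], "turn": -0.0149, "fingers": 1.0}]
```

Emit:
{"name": "servo_tool", "arguments": {"series": [{"offset":[-0.036,0.037,-0.005],"turn":-0.015,"fingers":1},{"offset":[-0.036,0.037,-0.005],"turn":-0.015,"fingers":1},{"offset":[-0.037,0.036,-0.005],"turn":-0.015,"fingers":1},{"offset":[-0.037,0.036,-0.005],"turn":-0.015,"fingers":1},{"offset":[-0.038,0.035,-0.005],"turn":-0.015,"fingers":1},{"offset":[-0.038,0.035,-0.005],"turn":-0.015,"fingers":1},{"offset":[-0.039,0.034,-0.005],"turn":-0.015,"fingers":1},{"offset":[-0.039,0.034,-0.005],"turn":-0.015,"fingers":1},{"offset":[-0.04,0.033,-0.005],"turn":-0.015,"fingers":1},{"offset":[-0.04,0.032,-0.005],"turn":-0.015,"fingers":1},{"offset":[-0.041,0.032,-0.005],"turn":-0.015,"fingers":1},{"offset":[-0.041,0.031,-0.005],"turn":-0.015,"fingers":1}]}}

```text
time: 3.5
tcp_pos: [0.4699, -0.0596, 0.3057]
orientation: [[0.258, 0.966, 0.001], [0.966, -0.258, -0.0], [0.0, 0.001, -1.0]]
force: [-0.4, 0.8, 0.5]
gripper_width: 1.001
```

Run:
```python
from h import *
st=robot.state();p=robot.snapshot("wrist");cv2.imwrite("pics/w1.png",p["image"]);print(st["tcp_pos"],yaw(st),st["time"])
```

```text
[ 0.46986423 -0.05959858  0.30570467] 75.06228800995748 3.5
```

View pics/w1.png

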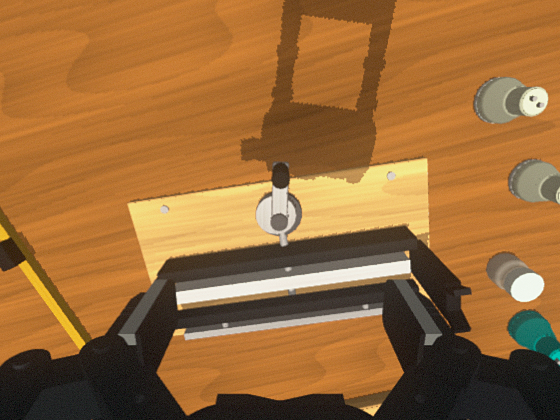

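Run:
```python
from h import *
st=robot.state();p=robot.snapshot("wrist")
cv2.imwrite("pics/w1c.png",cv2.resize(p["image"][150:350,120:480],None,fx=2.2,fy=2.2,interpolation=3))
f=lambda u,v,z:onz((u,v),z,p,st)
for n,u,v,z in [("BL",128,203,.01),("BR",427,158,.01),("RL",178,299,.038),("RR",411,268,.038),("handle",280,168,.096),("camtop",279,222,.06)]:print(n,f(u,v,z).round(4))
print([ (d["location"],d["confidence"]) for d in robot.spot_in("cam_handle",p)])
```

```text
BL [ 0.4714 -0.2608  0.01  ]
BR [0.5117 0.1047 0.01  ]
RL [ 0.6017 -0.2347  0.038 ]
RR [0.6345 0.0576 0.038 ]
handle [ 0.4612 -0.0623  0.096 ]
camtop [ 0.5266 -0.0812  0.06  ]
[([280.8, 203.5], 0.77)]
```

View pics/w1c.png

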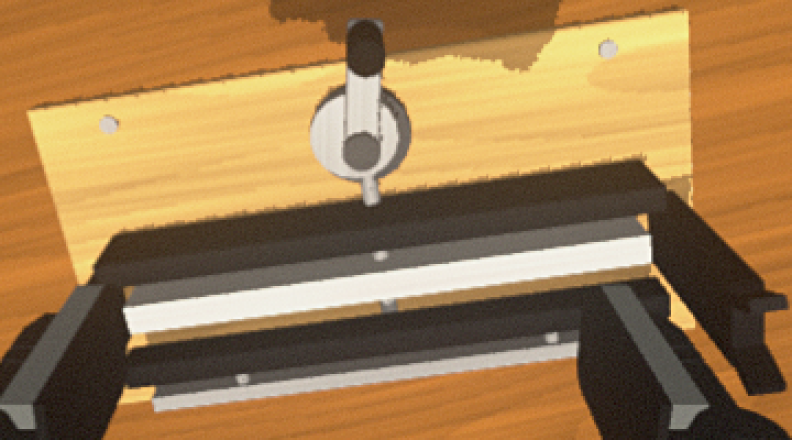

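Emit:
{"name": "servo_tool", "arguments": {"series": [{"offset":[0,0,0.05],"turn":0,"fingers":1},{"offset":[0,0,0.05],"turn":0,"fingers":1},{"offset":[0,0,0.05],"turn":0,"fingers":0.8},{"offset":[0,0,0],"turn":0,"fingers":0.8}]}}

```text
time: 4.15
tcp_pos: [0.4659, -0.0554, 0.1516]
orientation: [[0.257, 0.966, -0.009], [0.966, -0.257, 0.004], [0.001, -0.01, -1.0]]
force: [-0.2, -0.5, -0.0]
gripper_width: 0.8
```

Run:
```python
from h import *
st=robot.state();p=robot.snapshot("wrist");cv2.imwrite("pics/w2.png",p["image"]);print(st["tcp_pos"],yaw(st),st["time"])
```

```text
[ 0.46593938 -0.05538068  0.15163332] 75.12718265373547 4.15
```

View pics/w2.png

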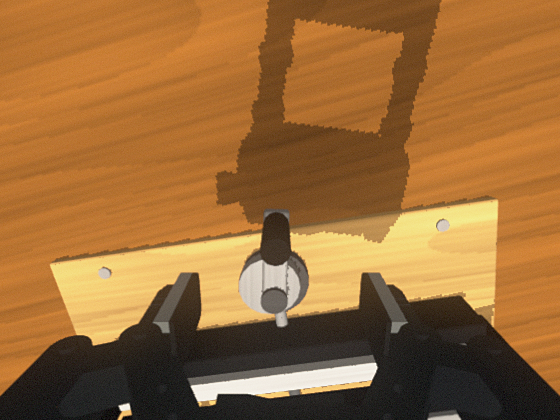

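Run:
```python
from h import *
st=robot.state();p=robot.snapshot("wrist");print(st["tcp_pos"],yaw(st),st["time"],st["qvel"].round(2))
im=p["image"];cv2.imwrite("pics/w2c.png",cv2.resize(cv2.convertScaleAbs(im[190:330,200:360],alpha=2.5,beta=20),None,fx=4,fy=4,interpolation=3))
f=lambda u,v,z:onz((u,v),z,p,st)
for n,u,v,z in [("handle top",276,252,.096),("hbot",276,218,.046),("BL",51,264,.01),("BR",496,199,.01)]:print(n,f(u,v,z).round(4))
```

```text
[ 0.4683127  -0.05648556  0.15475286] 75.12228024634355 4.2 [-0.29 -2.25 -4.14 -0.1   0.04 -0.12]
handle top [ 0.4745 -0.0599  0.096 ]
hbot [ 0.4712 -0.0595  0.046 ]
BL [ 0.4741 -0.2576  0.01  ]
BR [0.5126 0.1104 0.01  ]
```

View pics/w2c.png

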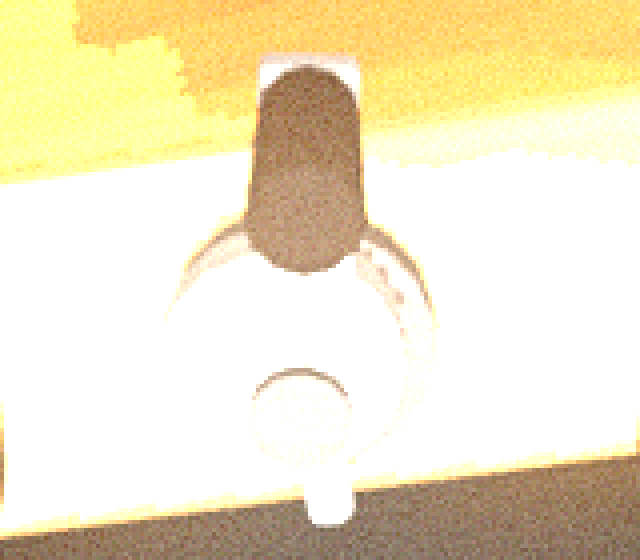

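Emit:
{"name": "servo_tool", "arguments": {"series": [{"offset":[0,0,0],"turn":0,"fingers":0.8},{"offset":[0,0,0],"turn":0,"fingers":0.8},{"offset":[0,0,0],"turn":0,"fingers":0.8}]}}

```text
time: 4.62
tcp_pos: [0.47, -0.058, 0.1563]
orientation: [[0.258, 0.966, 0.002], [0.966, -0.258, -0.001], [-0.0, 0.002, -1.0]]
force: [-0.2, -0.5, -0.9]
gripper_width: 0.797
```

Run:
```python
from h import *
st=robot.state();p=robot.snapshot("wrist");print(st["tcp_pos"],yaw(st),st["time"],st["qvel"].round(2))
im=p["image"];cv2.imwrite("pics/w3c.png",cv2.resize(cv2.convertScaleAbs(im[190:330,200:360],alpha=2.5,beta=20),None,fx=4,fy=4,interpolation=3))
cv2.imwrite("pics/w3.png",im)
f=lambda u,v,z:onz((u,v),z,p,st)
for n,u,v,z in [("handle top",276.5,246,.096)]:print(n,f(u,v,z).round(4))
```

```text
[ 0.47000238 -0.05804868  0.15630595] 75.05378801226807 4.625 [ 0.09  0.35  0.41 -0.07 -0.08 -0.  ]
handle top [ 0.4736 -0.0606  0.096 ]
```

View pics/w3c.png

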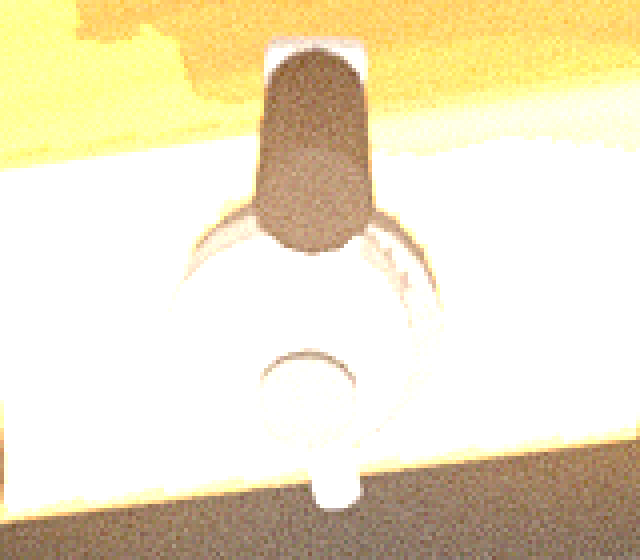

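View pics/w3.png

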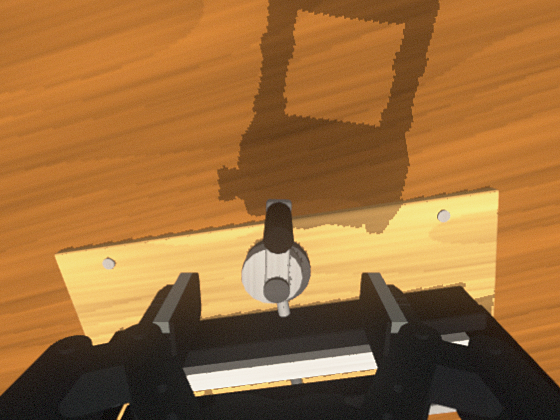

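Emit:
{"name": "servo_tool", "arguments": {"series": [{"offset":[0,0,0.04],"turn":0,"fingers":0.8},{"offset":[0,0,0.03],"turn":0,"fingers":0.8},{"offset":[0,0,0.011],"turn":0,"fingers":0.5},{"offset":[0,0,0],"turn":0,"fingers":0.4},{"offset":[0,0,0],"turn":0,"fingers":0},{"offset":[0,0,0],"turn":0,"fingers":0},{"offset":[0,0,0],"turn":0,"fingers":0},{"offset":[0,0,0],"turn":0,"fingers":0}], "force": 50}}

```text
time: 5.68
tcp_pos: [0.4704, -0.0583, 0.0757]
orientation: [[0.258, 0.966, 0.002], [0.966, -0.258, -0.001], [-0.001, 0.002, -1.0]]
force: [-1.8, -1.9, 6.6]
gripper_width: 0.19
```

Run:
```python
from h import *
st=robot.state();p=robot.snapshot("wrist");print(st["tcp_pos"],yaw(st),st["time"],st["force"],st["gripper_width"])
cv2.imwrite("pics/w4.png",p["image"])
```

```text
[ 0.47040867 -0.05834614  0.07573865] 75.06106985749314 5.675 [-1.8095767  -1.89286676  6.64046034] 0.18979446296695252
```

View pics/w4.png

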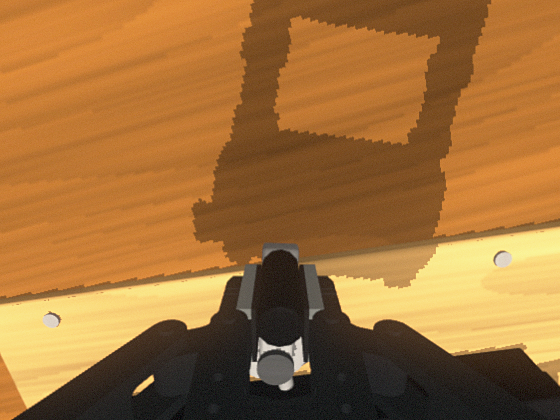

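Emit:
{"name": "servo_tool", "arguments": {"series": [{"offset":[0.0078,0.0005,0],"turn":0.131,"fingers":0},{"offset":[0.0078,0.0005,0],"turn":0.131,"fingers":0},{"offset":[0.0078,0.0005,0],"turn":0.131,"fingers":0},{"offset":[0.0078,0.0005,0],"turn":0.131,"fingers":0},{"offset":[0,0,0],"turn":0,"fingers":0}]}}

```text
time: 6.35
tcp_pos: [0.4871, -0.0321, 0.0758]
orientation: [[0.707, 0.707, 0.005], [0.707, -0.707, -0.003], [0.002, 0.006, -1.0]]
force: [3.1, -3.1, 1.4]
gripper_width: 0.195
```

Run:
```python
from h import *
st=robot.state();print(st["tcp_pos"],yaw(st),st["time"],st["force"],st["wrist_torque"],st["gripper_width"])
```

```text
[ 0.48711601 -0.03211726  0.07578329] 44.97703408221933 6.35 [ 3.12162705 -3.14555479  1.3788485 ] [-0.63779825 -0.3028961  -0.25235013] 0.194517172304701
```

Emit:
{"name": "servo_tool", "arguments": {"series": [{"offset":[0.0078,0.0005,0],"turn":0.131,"fingers":0},{"offset":[0.0078,0.0005,0],"turn":0.131,"fingers":0},{"offset":[0.0078,0.0005,0],"turn":0.131,"fingers":0},{"offset":[0.0078,0.0005,0],"turn":0.131,"fingers":0},{"offset":[0.0078,0.0005,0],"turn":0.131,"fingers":0},{"offset":[0.0078,0.0005,0],"turn":0.131,"fingers":0},{"offset":[0,0,0],"turn":0,"fingers":0}]}}

```text
time: 7.22
tcp_pos: [0.5292, -0.0168, 0.0758]
orientation: [[1.0, -0.001, 0.004], [-0.001, -1.0, -0.006], [0.004, 0.006, -1.0]]
force: [0.5, -13.9, 0.2]
gripper_width: 0.195
```

Run:
```python
from h import *
st=robot.state();print(st["tcp_pos"],yaw(st),st["time"],st["force"],st["wrist_torque"],st["gripper_width"])
```

```text
[ 0.52915892 -0.01682188  0.07577423] -0.031194663576356578 7.225 [  0.47006344 -13.87940854   0.20344711] [-1.87008441  0.05541362 -0.07761962] 0.19485698910167798
```

Emit:
{"name": "servo_tool", "arguments": {"series": [{"offset":[0.0078,0.0025,0],"turn":0.131,"fingers":0},{"offset":[0,0,0],"turn":0,"fingers":0},{"offset":[0,0,0],"turn":0,"fingers":0}]}}

```text
time: 7.6
tcp_pos: [0.5331, -0.0175, 0.0756]
orientation: [[0.992, -0.129, -0.005], [-0.129, -0.992, -0.003], [-0.005, 0.004, -1.0]]
force: [-14.4, -6.9, 15.2]
gripper_width: 0.198
```

Run:
```python
from h import *
st=robot.state();print(st["tcp_pos"],yaw(st),st["time"],st["force"],st["wrist_torque"],st["gripper_width"])
for n in ("scene",):
    p=robot.snapshot(n);cv2.imwrite("pics/sc5.png",cv2.resize(p["image"][185:310,180:350],None,fx=4.7,fy=4.7,interpolation=3))
```

```text
[ 0.53314215 -0.01750665  0.07559583] -7.38832151926932 7.6 [-14.35553972  -6.86798644  15.17663167] [-1.03405605  2.01872693  0.36054898] 0.1975138186113164
```

View pics/sc5.png

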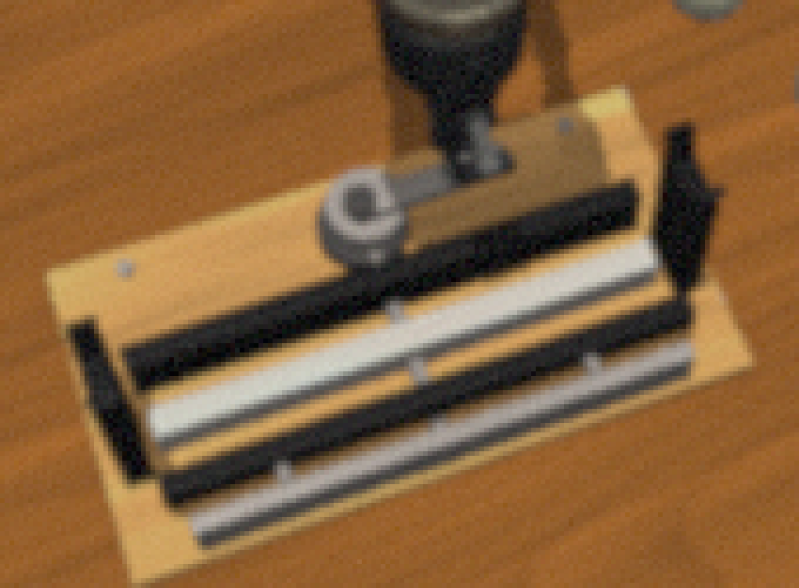

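Emit:
{"name": "servo_tool", "arguments": {"series": [{"offset":[0,0,0],"turn":0,"fingers":0.6},{"offset":[0,0,0],"turn":0,"fingers":0.6},{"offset":[0,0,-0.02],"turn":0,"fingers":0.6},{"offset":[0,0,-0.05],"turn":0,"fingers":0.6},{"offset":[0,0,-0.05],"turn":0,"fingers":0.8},{"offset":[0.02,0.03,-0.04],"turn":0,"fingers":1},{"offset":[0.025,0.03,-0.04],"turn":0,"fingers":1},{"offset":[0.025,0.03,-0.025],"turn":0,"fingers":1},{"offset":[0.015,0.02,0],"turn":0,"fingers":1},{"offset":[0,0,0],"turn":0,"fingers":1},{"offset":[0,0,0],"turn":0,"fingers":1},{"offset":[0,0,0],"turn":0,"fingers":1}]}}

```text
time: 9.15
tcp_pos: [0.6044, -0.135, 0.299]
orientation: [[0.992, -0.13, -0.001], [-0.13, -0.992, 0.001], [-0.001, -0.0, -1.0]]
force: [-0.3, -0.4, -1.1]
gripper_width: 1.001
```

Run:
```python
from h import *
st=robot.state();p=robot.snapshot("wrist");print(st["tcp_pos"],yaw(st),st["time"],st["force"])
cv2.imwrite("pics/w6.png",p["image"]); np.savez("w6.npz",im=p["image"])
import pickle;pickle.dump((st,p),open("w6.pkl","wb"))
```

```text
[ 0.60437794 -0.13498148  0.29901969] -7.442585714786952 9.15 [-0.27427662 -0.40617169 -1.09698942]
```

View pics/w6.png

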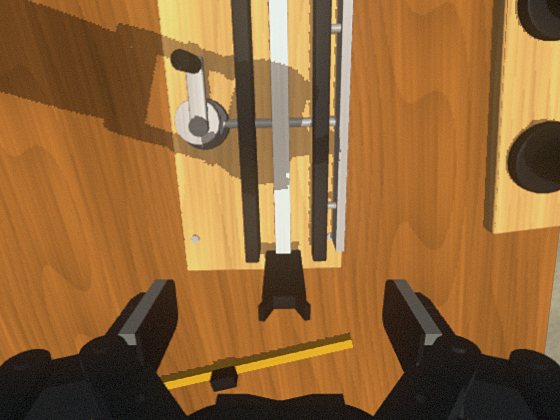

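Run:
```python
from h import *
import pickle;st,p=pickle.load(open("w6.pkl","rb"))
im=p["image"].astype(int);g=im.sum(2)
for r in (5,20,40,200,220,240,248):
    print(r,list(zip(range(262,300),g[r,262:300]//3)))
cv2.imwrite("pics/w6c.png",cv2.resize(p["image"][160:330,170:370],None,fx=3.5,fy=3.5,interpolation=3))
```

```text
5 [(262, np.int64(180)), (263, np.int64(182)), (264, np.int64(187)), (265, np.int64(186)), (266, np.int64(179)), (267, np.int64(145)), (268, np.int64(116)), (269, np.int64(222)), (270, np.int64(239)), (271, np.int64(235)), (272, np.int64(237)), (273, np.int64(234)), (274, np.int64(234)), (275, np.int64(236)), (276, np.int64(236)), (277, np.int64(237)), (278, np.int64(235)), (279, np.int64(233)), (280, np.int64(235)), (281, np.int64(236)), (282, np.int64(237)), (283, np.int64(236)), (284, np.int64(235)), (285, np.int64(238)), (286, np.int64(235)), (287, np.int64(185)), (288, np.int64(175)), (289, np.int64(184)), (290, np.int64(183)), (291, np.int64(186)), (292, np.int64(182)), (293, np.int64(180)), (294, np.int64(179)), (295, np.int64(179)), (296, np.int64(181)), (297, np.int64(182)), (298, np.int64(186)), (299, np.int64(179))]
20 [(262, np.int64(180)), (263, np.int64(182)), (264, np.int64(184)), (265, np.int64(183)), (266, np.int64(183)), (267, np.int64(176)), (268, np.int64(167)), (269, np.int64(206)), (270, np.int64(234)), (271, np.int64(237)), (272, np.int64(235)), (273, np.int64(
[... 4082 characters left out ...]
8, np.int64(118)), (269, np.int64(117)), (270, np.int64(119)), (271, np.int64(119)), (272, np.int64(116)), (273, np.int64(120)), (274, np.int64(112)), (275, np.int64(133)), (276, np.int64(230)), (277, np.int64(236)), (278, np.int64(231)), (279, np.int64(231)), (280, np.int64(227)), (281, np.int64(232)), (282, np.int64(229)), (283, np.int64(228)), (284, np.int64(227)), (285, np.int64(229)), (286, np.int64(230)), (287, np.int64(232)), (288, np.int64(233)), (289, np.int64(239)), (290, np.int64(181)), (291, np.int64(127)), (292, np.int64(121)), (293, np.int64(122)), (294, np.int64(125)), (295, np.int64(125)), (296, np.int64(120)), (297, np.int64(124)), (298, np.int64(178)), (299, np.int64(192))]
```

View pics/w6c.png

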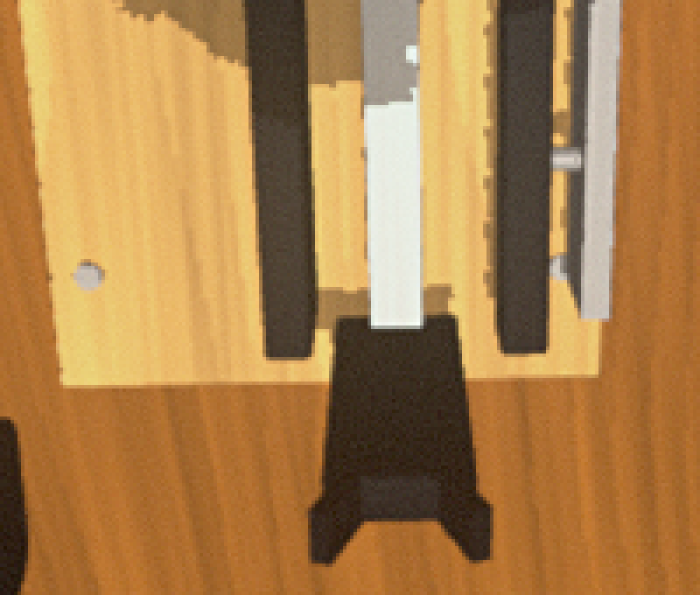

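Run:
```python
from h import *
import pickle;st,p=pickle.load(open("w6.pkl","rb"))
f=lambda u,v,z:onz((u,v),z,p,st)
a=f(277.6,5,.038);b=f(282.6,240,.038);d=(a-b)[:2];print(a,b,np.degrees(np.arctan2(-d[0],d[1])))
th=np.arctan2(-d[0],d[1]);ex=np.array([np.cos(th),np.sin(th)]);ey=np.array([-ex[1],ex[0]])
C=lambda u,v:(u/3.5+170-.36,v/3.5+160-.36)
print("rail x",ex@a[:2],ex@b[:2])
print("width",[np.linalg.norm(f(268.6,5,.038)-f(286.9,5,.038)),np.linalg.norm(f(275.4,240,.038)-f(289.8,240,.038))])
for n,u,v,z,X,Y in [("front jaw inner",312,300,.052,-.028,None),("front jaw outer",262,345,.052,-.044,None),("fjaw end",290,357,.052,None,-.155),("rjaw in",497,345,.052,.034,None),("rjaw end",523,353,.052,None,-.155),("rail end",397,328,.038,0,-.15),("notch",387.5,498,.120,0,-.165),("horn outer L",312,563,.139,-.022,-.173),("horn outerR",491,559,.139,.022,-.173),("board end",330,382,.01,None,-.185)]:
    q=f(*C(u,v),z)[:2]; print(n,"O.ex",None if X is None else round(ex@q-X,4),"O.ey",None if Y is None else round(ey@q-Y,4))
for O in [(.6117,-.0827),(.6095,-.087),(.618,-.088)]: print(ex@O,ey@O)
```

```text
[0.62458065 0.02581756 0.038     ] [ 0.59842974 -0.21751791  0.038     ] -6.133952752326521
rail x 0.6182461122212095 0.6182461122212094
width [np.float64(0.017642463150374574), np.float64(0.016912267481655148)]
front jaw inner O.ex 0.619 O.ey None
front jaw outer O.ex 0.6179 O.ey None
fjaw end O.ex None O.ey -0.0177
rjaw in O.ex 0.6173 O.ey None
rjaw end O.ex None O.ey -0.018
rail end O.ex 0.6185 O.ey -0.0195
notch O.ex 0.6148 O.ey -0.019
horn outer L O.ex 0.6162 O.ey -0.0186
horn outerR O.ex 0.6204 O.ey -0.0184
board end O.ex None O.ey -0.0187
0.6170346610768083 -0.016864371610834913
0.6153067256436344 -0.021374830472057585
0.62386491471822 -0.021460852350920878
```

Emit:
{"name": "servo_tool", "arguments": {"series": [{"offset":[-0.017,-0.048,-0.005],"turn":0,"fingers":1},{"offset":[-0.017,-0.048,-0.005],"turn":0,"fingers":1},{"offset":[-0.017,-0.048,-0.005],"turn":0,"fingers":1},{"offset":[-0.017,-0.048,-0.005],"turn":0,"fingers":1},{"offset":[-0.017,-0.048,-0.005],"turn":0,"fingers":1},{"offset":[-0.017,-0.048,-0.005],"turn":0,"fingers":1},{"offset":[-0.017,-0.048,-0.005],"turn":0,"fingers":1},{"offset":[-0.017,-0.048,-0.005],"turn":0,"fingers":1},{"offset":[-0.017,-0.048,-0.005],"turn":0,"fingers":1},{"offset":[-0.017,-0.048,-0.005],"turn":0,"fingers":1},{"offset":[0,0,0],"turn":0,"fingers":1},{"offset":[0,0,0],"turn":0,"fingers":1}]}}

```text
time: 10.7
tcp_pos: [0.4986, 0.3619, 0.3491]
orientation: [[0.992, -0.13, -0.0], [-0.13, -0.992, -0.001], [-0.0, 0.001, -1.0]]
force: [1.0, 0.6, 0.2]
gripper_width: 1.0
```

Emit:
{"name": "servo_tool", "arguments": {"series": [{"offset":[0,0,0],"turn":0,"fingers":1},{"offset":[0,0,0],"turn":0,"fingers":1}]}}

```text
time: 10.95
tcp_pos: [0.4992, 0.3611, 0.3493]
orientation: [[0.991, -0.132, -0.0], [-0.132, -0.991, -0.0], [-0.0, 0.0, -1.0]]
force: [0.9, -0.2, -0.8]
gripper_width: 1.003
```

```bash
cat >> h.py <<'E'
def lamps(pic,st=None,save=None):
    "find white base discs inside lamp masks -> world at z=.07"
    im=pic["image"];out=[]
    for d in robot.masks_of("lamp1",pic):
        m=d["pixels"];hsv=cv2.cvtColor(im,cv2.COLOR_BGR2HSV)
        out.append((onz(d["location"],.03,pic,st)[:2].round(3).tolist(),np.round(d["location"]).tolist(),round(d["confidence"],2),int(np.median(hsv[m][:,1])),int(m.sum())))
    return out
E
python3 - <<'E'
from h import *
st=robot.state();p=robot.snapshot("wrist");print(st["tcp_pos"],yaw(st),st["time"],st["force"])
cv2.imwrite("pics/w7.png",p["image"])
for l in lamps(p,st):print(l)
import pickle;pickle.dump((st,p),open("w7.pkl","wb"))
E
```

```text
[0.49924141 0.36106092 0.34926655] -7.589660878556734 10.95 [ 0.9370015  -0.21707091 -0.75427298]
([0.569, 0.424], [329.0, 102.0], 0.97, 236, 1339)
([0.571, 0.239], [343.0, 243.0], 0.89, 52, 1294)
([0.781, 0.219], [499.0, 238.0], 0.76, 142, 1703)
([0.47, 0.202], [272.0, 276.0], 0.72, 51, 1159)
([0.439, 0.31], [238.0, 205.0], 0.7, 50, 1231)
([0.427, 0.43], [211.0, 113.0], 0.58, 50, 1342)
([0.656, 0.456], [401.0, 63.0], 0.56, 242, 1849)
```

View pics/w7.png

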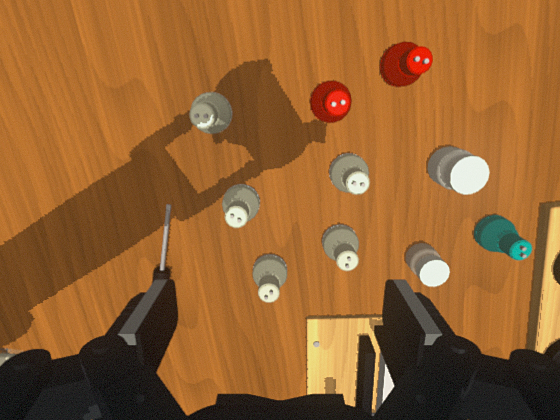

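Run:
```python
from h import *
import pickle;st,p=pickle.load(open("w7.pkl","rb"))
for n,u,v in [("D",204,117),("E",236,215.5),("C",268,292.5),("B",347,260.5),("A",357,182)]:
    print(n,onz((u,v),.072,p,st).round(4))
for n,u,v,z in [("jarW",470,174,.065),("jar2",434,272,.055)]: print(n,onz((u,v),z,p,st).round(4))
cv2.imwrite("pics/w7c.png",cv2.resize(p["image"][80:310,180:390],None,fx=2.6,fy=2.6,interpolation=3))
s=robot.snapshot("scene")
for l in lamps(s):print(l)
```

```text
D [0.4258 0.4275 0.072 ]
E [0.4413 0.3103 0.072 ]
C [0.4644 0.2016 0.072 ]
B [0.5686 0.2336 0.072 ]
A [0.5875 0.3323 0.072 ]
jarW [0.7212 0.3227 0.065 ]
jar2 [0.6834 0.193  0.055 ]
([0.663, 0.454], [441.0, 196.0], 0.88, 232, 307)
([0.779, 0.213], [395.0, 264.0], 0.79, 228, 326)
([0.573, 0.424], [414.0, 177.0], 0.62, 230, 298)
([0.593, 0.321], [389.0, 195.0], 0.6, 42, 296)
([0.43, 0.309], [356.0, 156.0], 0.6, 42, 253)
([0.432, 0.422], [387.0, 144.0], 0.59, 41, 230)
([0.566, 0.226], [356.0, 200.0], 0.55, 42, 294)
([0.471, 0.193], [330.0, 180.0], 0.5, 43, 279)
```

View pics/w7c.png

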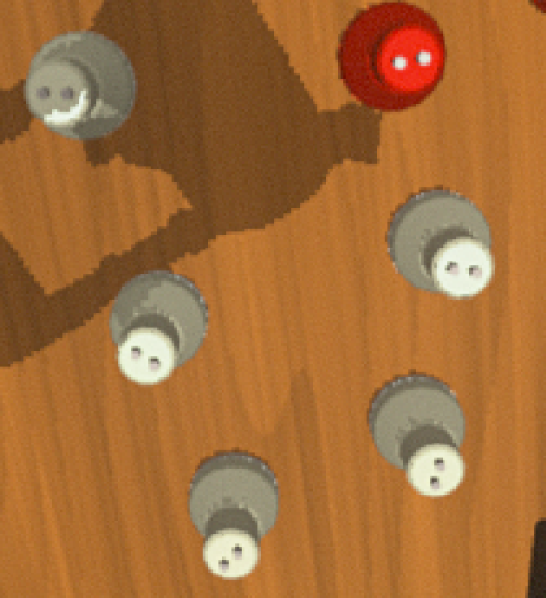

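Emit:
{"name": "servo_tool", "arguments": {"series": [{"offset":[0.0184,0.0034,0.04],"turn":0,"fingers":0.65},{"offset":[0.0184,0.0034,0.04],"turn":0,"fingers":0.65},{"offset":[0.0184,0.0034,0.04],"turn":0,"fingers":0.65},{"offset":[0.0184,0.0034,0.04],"turn":0,"fingers":0.65},{"offset":[0.0184,0.0034,0.04],"turn":0,"fingers":0.65},{"offset":[0,0,0],"turn":0,"fingers":0.65},{"offset":[0,0,0],"turn":0,"fingers":0.65}]}}

```text
time: 12.02
tcp_pos: [0.5883, 0.3336, 0.151]
orientation: [[0.991, -0.131, 0.002], [-0.131, -0.991, 0.001], [0.002, -0.001, -1.0]]
force: [0.2, -0.3, 1.4]
gripper_width: 0.644
```

Run:
```python
from h import *
st=robot.state();p=robot.snapshot("wrist");print(st["tcp_pos"],yaw(st),st["time"],st["force"])
cv2.imwrite("pics/w8.png",p["image"])
for z in(.0,.07):print(proj((.588,.332,z),p,st))
```

```text
[0.58829696 0.3336062  0.1510432 ] -7.502941441698957 12.025 [ 0.16765309 -0.29895695  1.41777015]
[277.55089293 200.16666876]
[277.18107822 231.42665479]
```

View pics/w8.png

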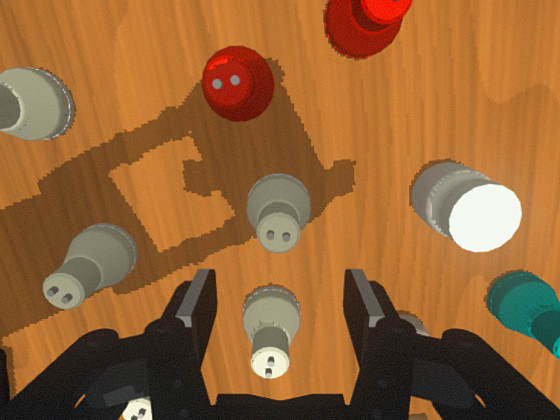

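Emit:
{"name": "servo_tool", "arguments": {"series": [{"offset":[0,0.002,0.04],"turn":0,"fingers":0.65},{"offset":[0,0,0.03],"turn":0,"fingers":0.65},{"offset":[0,0,0.015],"turn":0,"fingers":0.6},{"offset":[0,0,0.008],"turn":0,"fingers":0.5},{"offset":[0,0,0],"turn":0,"fingers":0.5},{"offset":[0,0,0],"turn":0,"fingers":0},{"offset":[0,0,0],"turn":0,"fingers":0},{"offset":[0,0,0],"turn":0,"fingers":0},{"offset":[0,0,0],"turn":0,"fingers":0},{"offset":[0,0,-0.01],"turn":0,"fingers":0},{"offset":[0,0,-0.04],"turn":0,"fingers":0},{"offset":[0,0,0],"turn":0,"fingers":0}], "force": 30}}

```text
time: 13.58
tcp_pos: [0.5902, 0.332, 0.1106]
orientation: [[0.991, -0.131, 0.007], [-0.131, -0.991, 0.002], [0.007, -0.003, -1.0]]
force: [0.8, 0.2, 0.2]
gripper_width: 0.318
```

Run:
```python
from h import *
st=robot.state();p=robot.snapshot("wrist");print(st["tcp_pos"],yaw(st),st["time"],st["force"],st["gripper_width"])
cv2.imwrite("pics/w9.png",p["image"])
O=np.array([.612,-.0845]);th=np.radians(-6.3);ex=np.array([np.cos(th),np.sin(th)]);ey=np.array([-ex[1],ex[0]])
for k in(-108,-54,0,54,108):print(k,(O+.002*ex+k/1e3*ey).round(4))
t=O+.002*ex-.108*ey
R=np.array(st["orientation"]);print(R.T@(np.r_[t,.25]-st["tcp_pos"]))
```

```text
[0.59016444 0.33199981 0.11057993] -7.505671537842292 13.575 [0.8498725  0.17377363 0.24539858] 0.31811137146299556
-108 [ 0.6021 -0.1921]
-54 [ 0.6081 -0.1384]
0 [ 0.614  -0.0847]
54 [ 0.6199 -0.031 ]
108 [0.6258 0.0226]
[ 0.08126499  0.51755    -0.1405901 ]
```

View pics/w9.png

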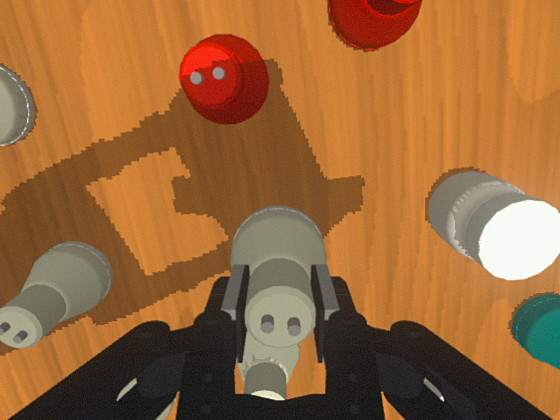

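```bash
cat >> h.py <<'E'
def intool(px,zt,pic):
    M=np.array(pic["mount"]);d=M[:3,:3]@und(px,pic);c=M[:3,3];return c+d*(zt-c[2])/d[2]
E
python3 - <<'E'
from h import *
p=robot.snapshot("wrist");print(intool((280,318),-.0135,p))
E
```

```text
[ 0.00140534 -0.00030284 -0.0135    ]
```

Emit:
{"name": "servo_tool", "arguments": {"series": [{"offset":[0,0,-0.05],"turn":0,"fingers":0},{"offset":[0,0.02,-0.05],"turn":0,"fingers":0},{"offset":[0.008,0.05,-0.04],"turn":0,"fingers":0},{"offset":[0.009,0.05,0],"turn":0,"fingers":0},{"offset":[0.009,0.05,0],"turn":0,"fingers":0},{"offset":[0.009,0.05,0],"turn":0,"fingers":0},{"offset":[0.009,0.05,0],"turn":0,"fingers":0},{"offset":[0.009,0.05,0],"turn":0,"fingers":0},{"offset":[0.009,0.05,0],"turn":0,"fingers":0},{"offset":[0.009,0.05,0],"turn":0,"fingers":0},{"offset":[0.009,0.05,0],"turn":0,"fingers":0},{"offset":[0.009,0.046,0],"turn":0,"fingers":0}]}}

```text
time: 15.18
tcp_pos: [0.6074, -0.1919, 0.2429]
orientation: [[0.991, -0.131, -0.003], [-0.131, -0.991, 0.002], [-0.003, -0.001, -1.0]]
force: [0.6, 0.7, -0.2]
gripper_width: 0.32
```

Emit:
{"name": "servo_tool", "arguments": {"series": [{"offset":[0,0,0],"turn":-0.021,"fingers":0},{"offset":[0,0,0],"turn":0,"fingers":0},{"offset":[0,0,0],"turn":0,"fingers":0}]}}

```text
time: 15.55
tcp_pos: [0.6083, -0.189, 0.2444]
orientation: [[0.994, -0.108, -0.001], [-0.108, -0.994, 0.001], [-0.001, -0.001, -1.0]]
force: [0.1, 0.0, -0.4]
gripper_width: 0.316
```

```bash
cat >> h.py <<'E'
O=np.array([.612,-.0845]);th=np.radians(-6.3);ex=np.array([np.cos(th),np.sin(th)]);ey=np.array([-ex[1],ex[0]])
def slot(k,x=.002): return O+x*ex+k/1e3*ey
def to(xy,z):
    st=robot.state();print("at",st["tcp_pos"].round(4),"yaw",round(yaw(st),2),"t",st["time"],"F",st["force"].round(1),"w",round(st["gripper_width"],3));print("tool delta",(np.array(st["orientation"]).T@(np.r_[xy,z]-st["tcp_pos"])).round(4))
E
python3 - <<'E'
from h import *
to(slot(-108),.096)
st=robot.state();p=robot.snapshot("wrist");cv2.imwrite("pics/w10.png",p["image"])
E
```

```text
at [ 0.6083 -0.189   0.2444] yaw -6.23 t 15.55 F [ 0.1  0.  -0.4] w 0.316
tool delta [-0.0056  0.0038  0.1484]
```

View pics/w10.png

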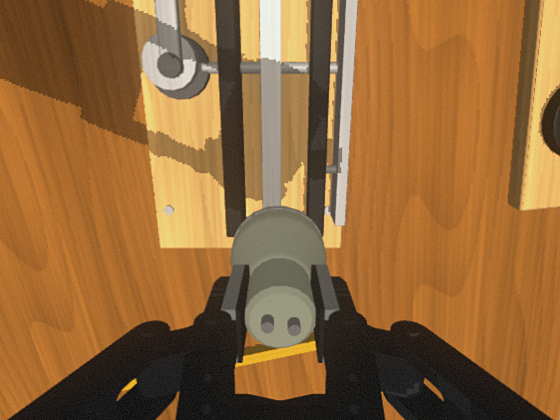

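Emit:
{"name": "servo_tool", "arguments": {"series": [{"offset":[-0.0055,0.004,0.03],"turn":0,"fingers":0},{"offset":[0,0,0.04],"turn":0,"fingers":0},{"offset":[0,0,0.03],"turn":0,"fingers":0},{"offset":[0,0,0],"turn":0,"fingers":0},{"offset":[0,0,0],"turn":0,"fingers":0}]}}

```text
time: 16.23
tcp_pos: [0.6035, -0.1937, 0.1467]
orientation: [[0.994, -0.109, 0.002], [-0.109, -0.994, -0.001], [0.002, 0.001, -1.0]]
force: [1.1, 0.1, -0.1]
gripper_width: 0.319
```

Run:
```python
from h import *
to(slot(-108),.096)
st=robot.state();p=robot.snapshot("wrist");cv2.imwrite("pics/w11.png",p["image"])
g=p["image"].astype(int).sum(2)//3
for r in(60,100,130,150):
    print(r,g[r,215:345:1].tolist() if r in(100,) else "")
```

```text
at [ 0.6035 -0.1937  0.1467] yaw -6.26 t 16.225 F [ 1.1  0.1 -0.1] w 0.319
tool delta [-0.0016 -0.0016  0.0507]
60 
100 [49, 45, 49, 48, 48, 38, 51, 38, 46, 48, 42, 45, 39, 33, 35, 36, 40, 45, 63, 117, 129, 130, 125, 127, 126, 126, 126, 125, 122, 125, 123, 124, 126, 127, 124, 124, 124, 124, 125, 120, 117, 125, 115, 109, 142, 160, 162, 160, 158, 154, 153, 154, 158, 153, 157, 158, 156, 155, 156, 158, 156, 154, 156, 155, 155, 161, 158, 161, 161, 161, 164, 155, 117, 121, 125, 125, 122, 126, 126, 122, 122, 124, 122, 121, 127, 128, 133, 132, 133, 138, 133, 132, 133, 129, 129, 126, 128, 125, 125, 125, 129, 130, 129, 126, 129, 129, 124, 131, 133, 135, 110, 62, 38, 44, 30, 44, 44, 47, 46, 50, 49, 43, 45, 47, 47, 47, 45, 44, 41, 49]
130 
150
```

View pics/w11.png

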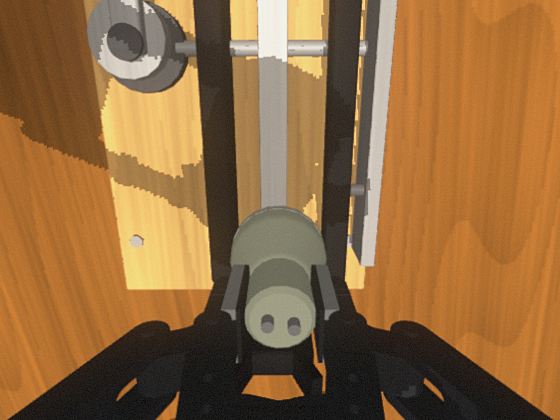

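Run:
```python
from h import *
st=robot.state();p=robot.snapshot("wrist")
a=onz((272.7,100),.038,p,st)[:2];f=onz((233.5,100),.052,p,st)[:2];r=onz((325.5,100),.052,p,st)[:2]
print("rail",(a-O)@ex,"front",(f-O)@ex,"rear",(r-O)@ex, "w",np.linalg.norm(onz((258.7,100),.038,p,st)-onz((286.7,100),.038,p,st)))
print("tcp jig",(st["tcp_pos"][:2]-O)@ex,(st["tcp_pos"][:2]-O)@ey)
print(intool((280,318),-.0135,p))
a=onz((150,0),.038,p,st)
```

```text
rail 0.0011061750363167873 front -0.022090963117440732 rear 0.03285813257898712 w 0.017763156858337795
tcp jig 0.00387403117447074 -0.10982125471415885
[ 0.00140781 -0.00027323 -0.0135    ]
```

Emit:
{"name": "servo_tool", "arguments": {"series": [{"offset":[-0.0015,-0.0015,0.02],"turn":0,"fingers":0},{"offset":[0,0,0.015],"turn":0,"fingers":0},{"offset":[0,0,0.01],"turn":0,"fingers":0},{"offset":[0,0,0.004],"turn":0,"fingers":0},{"offset":[0,0,0],"turn":0,"fingers":0},{"offset":[0,0,0],"turn":0,"fingers":0}]}}

```text
time: 17.08
tcp_pos: [0.6014, -0.1923, 0.0961]
orientation: [[0.994, -0.11, 0.001], [-0.11, -0.994, -0.0], [0.001, 0.0, -1.0]]
force: [0.3, -0.3, 0.6]
gripper_width: 0.313
```

Run:
```python
from h import *
to(slot(-108),.096)
```

```text
at [ 0.6014 -0.1923  0.0961] yaw -6.31 t 17.075 F [ 0.3 -0.3  0.6] w 0.313
tool delta [ 0.0007 -0.0004  0.0001]
```

Emit:
{"name": "servo_tool", "arguments": {"series": [{"offset":[0,0,0.001],"turn":0,"fingers":0},{"offset":[0,0,0],"turn":0,"fingers":0}]}}

```text
time: 17.32
tcp_pos: [0.6015, -0.1924, 0.0956]
orientation: [[0.994, -0.11, 0.001], [-0.11, -0.994, -0.0], [0.001, 0.0, -1.0]]
force: [0.2, 1.5, 2.8]
gripper_width: 0.316
```

Emit:
{"name": "servo_tool", "arguments": {"series": [{"offset":[0,0,0.001],"turn":0,"fingers":0},{"offset":[0,0,0],"turn":0,"fingers":0}]}}

```text
time: 17.58
tcp_pos: [0.6016, -0.1925, 0.0956]
orientation: [[0.994, -0.11, 0.001], [-0.11, -0.994, -0.001], [0.001, 0.001, -1.0]]
force: [-2.5, 0.7, 7.2]
gripper_width: 0.318
```

Emit:
{"name": "servo_tool", "arguments": {"series": [{"offset":[0,0,0],"turn":0,"fingers":0.45},{"offset":[0,0,0],"turn":0,"fingers":0.6},{"offset":[0,0,-0.01],"turn":0,"fingers":0.6},{"offset":[0,0,-0.03],"turn":0,"fingers":0.6},{"offset":[0,0,-0.05],"turn":0,"fingers":0.7},{"offset":[0,0,-0.05],"turn":0,"fingers":1},{"offset":[0,-0.04,-0.04],"turn":0,"fingers":1},{"offset":[0,0,0],"turn":0,"fingers":1},{"offset":[0,0,0],"turn":0,"fingers":1}]}}

```text
time: 18.7
tcp_pos: [0.6053, -0.1525, 0.2737]
orientation: [[0.994, -0.109, -0.001], [-0.109, -0.994, -0.0], [-0.001, 0.0, -1.0]]
force: [-0.0, 0.5, -0.6]
gripper_width: 1.002
```

Run:
```python
from h import *
to((.5685,.2345),.15)
st=robot.state();p=robot.snapshot("wrist");cv2.imwrite("pics/w12.png",p["image"])
```

```text
at [ 0.6053 -0.1525  0.2737] yaw -6.28 t 18.7 F [-0.   0.5 -0.6] w 1.002
tool delta [-0.0789 -0.3806  0.1236]
```

View pics/w12.png

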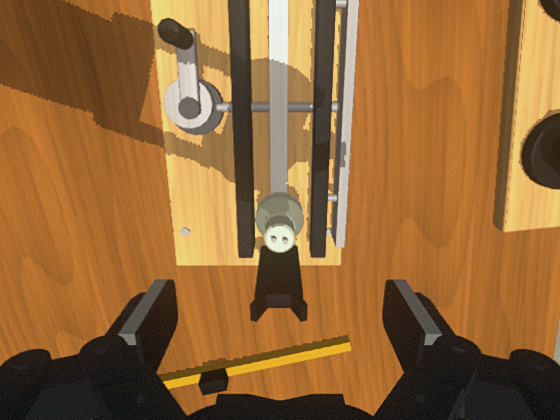

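Emit:
{"name": "servo_tool", "arguments": {"series": [{"offset":[-0.0099,-0.0474,0],"turn":0,"fingers":1},{"offset":[-0.0099,-0.0474,0],"turn":0,"fingers":1},{"offset":[-0.0099,-0.0474,0],"turn":0,"fingers":1},{"offset":[-0.0099,-0.0474,0],"turn":0,"fingers":0.65},{"offset":[-0.0099,-0.0474,0],"turn":0,"fingers":0.65},{"offset":[-0.0099,-0.0474,0],"turn":0,"fingers":0.65},{"offset":[-0.0099,-0.0474,0.03],"turn":0,"fingers":0.65},{"offset":[-0.0096,-0.0474,0.04],"turn":0,"fingers":0.65},{"offset":[0,0,0.04],"turn":0,"fingers":0.65},{"offset":[0,0,0.014],"turn":0,"fingers":0.65},{"offset":[0,0,0],"turn":0,"fingers":0.65},{"offset":[0,0,0],"turn":0,"fingers":0.65}]}}

```text
time: 20.25
tcp_pos: [0.5702, 0.2324, 0.1521]
orientation: [[0.994, -0.111, 0.003], [-0.111, -0.994, 0.001], [0.003, -0.001, -1.0]]
force: [0.9, -0.6, -0.2]
gripper_width: 0.651
```

Run:
```python
from h import *
to((.5685,.2325),.058)
st=robot.state();p=robot.snapshot("wrist");cv2.imwrite("pics/w13.png",p["image"])
print(proj((.5685,.2325,.072),p,st))
```

```text
at [0.5702 0.2324 0.1521] yaw -6.38 t 20.25 F [ 0.9 -0.6 -0.2] w 0.651
tool delta [-0.002   0.0002  0.0941]
[274.33053046 229.59169367]
```

View pics/w13.png

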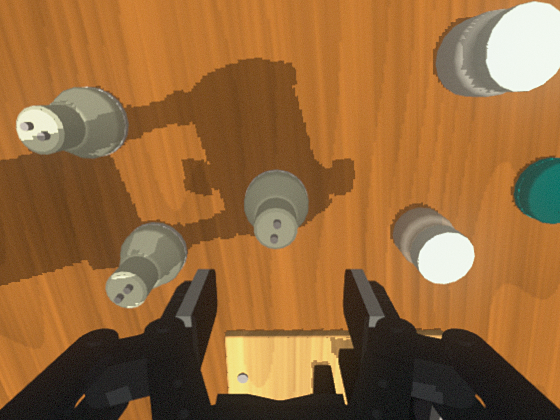

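Emit:
{"name": "servo_tool", "arguments": {"series": [{"offset":[-0.002,0,0.04],"turn":0,"fingers":0.65},{"offset":[0,0,0.03],"turn":0,"fingers":0.65},{"offset":[0,0,0.015],"turn":0,"fingers":0.6},{"offset":[0,0,0.009],"turn":0,"fingers":0.5},{"offset":[0,0,0],"turn":0,"fingers":0.5},{"offset":[0,0,0],"turn":0,"fingers":0},{"offset":[0,0,0],"turn":0,"fingers":0},{"offset":[0,0,0],"turn":0,"fingers":0},{"offset":[0,0,0],"turn":0,"fingers":0},{"offset":[0,0,-0.01],"turn":0,"fingers":0},{"offset":[0,0,-0.04],"turn":0,"fingers":0},{"offset":[0,0,-0.05],"turn":0,"fingers":0}], "force": 30}}

```text
time: 21.8
tcp_pos: [0.5654, 0.2329, 0.156]
orientation: [[0.994, -0.11, -0.004], [-0.11, -0.994, -0.001], [-0.004, 0.001, -1.0]]
force: [0.9, -0.7, -0.7]
gripper_width: 0.321
```

Run:
```python
from h import *
to(slot(-54),.25)
```

```text
at [0.5654 0.2329 0.156 ] yaw -6.3 t 21.8 F [ 0.9 -0.7 -0.7] w 0.321
tool delta [ 0.0828  0.3644 -0.0939]
```

Emit:
{"name": "servo_tool", "arguments": {"series": [{"offset":[0,0.02,-0.05],"turn":0,"fingers":0},{"offset":[0.01,0.043,-0.042],"turn":0,"fingers":0},{"offset":[0.01,0.043,0],"turn":0,"fingers":0},{"offset":[0.01,0.043,0],"turn":0,"fingers":0},{"offset":[0.01,0.043,0],"turn":0,"fingers":0},{"offset":[0.01,0.043,0],"turn":0,"fingers":0},{"offset":[0.01,0.043,0],"turn":0,"fingers":0},{"offset":[0.01,0.043,0],"turn":0,"fingers":0},{"offset":[0.01,0.043,0],"turn":0,"fingers":0},{"offset":[0,0,0.04],"turn":0,"fingers":0},{"offset":[0,0,0.04],"turn":0,"fingers":0},{"offset":[0,0,0],"turn":0,"fingers":0}]}}

```text
time: 23.3
tcp_pos: [0.6035, -0.1363, 0.1642]
orientation: [[0.994, -0.11, -0.008], [-0.11, -0.994, 0.004], [-0.009, -0.003, -1.0]]
force: [-0.6, 0.4, -0.5]
gripper_width: 0.316
```

Emit:
{"name": "servo_tool", "arguments": {"series": [{"offset":[0,0,0],"turn":0,"fingers":0},{"offset":[0,0,0],"turn":0,"fingers":0}]}}

```text
time: 23.55
tcp_pos: [0.6077, -0.1378, 0.1709]
orientation: [[0.994, -0.109, 0.004], [-0.109, -0.994, -0.002], [0.004, 0.001, -1.0]]
force: [0.4, 0.2, -0.1]
gripper_width: 0.318
```

Run:
```python
from h import *
to(slot(-54),.096)
st=robot.state();p=robot.snapshot("wrist");cv2.imwrite("pics/w14.png",p["image"])
```

```text
at [ 0.6077 -0.1378  0.1709] yaw -6.29 t 23.55 F [ 0.4  0.2 -0.1] w 0.318
tool delta [0.0001 0.0004 0.0749]
```

View pics/w14.png

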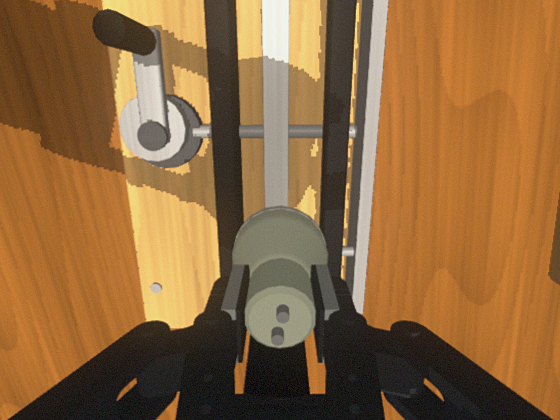

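Emit:
{"name": "servo_tool", "arguments": {"series": [{"offset":[0,0,0.03],"turn":0,"fingers":0},{"offset":[0,0,0.025],"turn":0,"fingers":0},{"offset":[0,0,0.012],"turn":0,"fingers":0},{"offset":[0,0,0.006],"turn":0,"fingers":0},{"offset":[0,0,0.002],"turn":0,"fingers":0},{"offset":[0,0,0.001],"turn":0,"fingers":0},{"offset":[0,0,0],"turn":0,"fingers":0}]}}

```text
time: 24.48
tcp_pos: [0.6072, -0.1377, 0.0956]
orientation: [[0.994, -0.109, 0.001], [-0.109, -0.994, -0.001], [0.001, 0.001, -1.0]]
force: [-6.2, 3.0, 11.0]
gripper_width: 0.317
```

Emit:
{"name": "servo_tool", "arguments": {"series": [{"offset":[0,0,0.0005],"turn":0,"fingers":0},{"offset":[0,0,0],"turn":0,"fingers":0}]}}

```text
time: 24.72
tcp_pos: [0.6072, -0.1377, 0.0956]
orientation: [[0.994, -0.109, 0.001], [-0.109, -0.994, -0.001], [0.001, 0.001, -1.0]]
force: [-6.9, 2.3, 13.5]
gripper_width: 0.315
```

Emit:
{"name": "servo_tool", "arguments": {"series": [{"offset":[0,0,-0.0015],"turn":0,"fingers":0.45},{"offset":[0,0,0],"turn":0,"fingers":0.6},{"offset":[0,0,-0.01],"turn":0,"fingers":0.6},{"offset":[0,0,-0.03],"turn":0,"fingers":0.6},{"offset":[0,0,-0.05],"turn":0,"fingers":0.7},{"offset":[0,0,-0.05],"turn":0,"fingers":1},{"offset":[0,0,-0.04],"turn":0,"fingers":1},{"offset":[0,0,0],"turn":0,"fingers":1},{"offset":[0,0,0],"turn":0,"fingers":1}]}}

```text
time: 25.85
tcp_pos: [0.6061, -0.1373, 0.2728]
orientation: [[0.994, -0.11, -0.001], [-0.11, -0.994, 0.0], [-0.001, -0.0, -1.0]]
force: [-0.0, -0.3, -0.5]
gripper_width: 1.004
```

Run:
```python
from h import *
to((.4645,.2005),.15)
st=robot.state();p=robot.snapshot("wrist");cv2.imwrite("pics/w15.png",p["image"])
s=robot.snapshot("scene");
for l in lamps(s):print(l)
```

```text
at [ 0.6061 -0.1373  0.2728] yaw -6.3 t 25.85 F [-0.  -0.3 -0.5] w 1.004
tool delta [-0.1777 -0.3202  0.123 ]
([0.783, 0.215], [396.0, 265.0], 0.9, 226, 366)
([0.575, 0.421], [414.0, 178.0], 0.83, 231, 282)
([0.663, 0.452], [440.0, 196.0], 0.77, 232, 335)
([0.438, 0.307], [357.0, 159.0], 0.72, 41, 249)
([0.597, -0.193], [227.0, 270.0], 0.69, 40, 356)
([0.433, 0.424], [388.0, 144.0], 0.59, 43, 279)
([0.462, 0.196], [330.0, 178.0], 0.59, 43, 274)
```

View pics/w15.png

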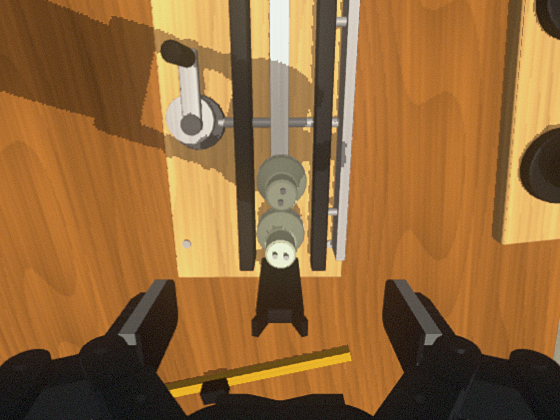

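Emit:
{"name": "servo_tool", "arguments": {"series": [{"offset":[-0.0222,-0.04,0],"turn":0,"fingers":1},{"offset":[-0.0222,-0.04,0],"turn":0,"fingers":1},{"offset":[-0.0222,-0.04,0],"turn":0,"fingers":1},{"offset":[-0.0222,-0.04,0],"turn":0,"fingers":0.65},{"offset":[-0.0222,-0.04,0],"turn":0,"fingers":0.65},{"offset":[-0.0222,-0.04,0],"turn":0,"fingers":0.65},{"offset":[-0.0222,-0.04,0.02],"turn":0,"fingers":0.65},{"offset":[-0.0222,-0.04,0.04],"turn":0,"fingers":0.65},{"offset":[0,0,0.04],"turn":0,"fingers":0.65},{"offset":[0,0,0.023],"turn":0,"fingers":0.65},{"offset":[0,0,0],"turn":0,"fingers":0.65},{"offset":[0,0,0],"turn":0,"fingers":0.65}]}}

```text
time: 27.5
tcp_pos: [0.4655, 0.2001, 0.151]
orientation: [[0.994, -0.11, 0.001], [-0.11, -0.994, 0.0], [0.001, -0.0, -1.0]]
force: [1.2, 0.7, 0.2]
gripper_width: 0.647
```

Run:
```python
from h import *
to((.4645,.2005),.058)
st=robot.state();p=robot.snapshot("wrist");cv2.imwrite("pics/w16.png",p["image"])
print(proj((.4645,.2005,.072),p,st))
```

```text
at [0.4655 0.2001 0.151 ] yaw -6.31 t 27.5 F [1.2 0.7 0.2] w 0.647
tool delta [-0.0011 -0.0002  0.093 ]
[275.72742916 229.64835075]
```

View pics/w16.png

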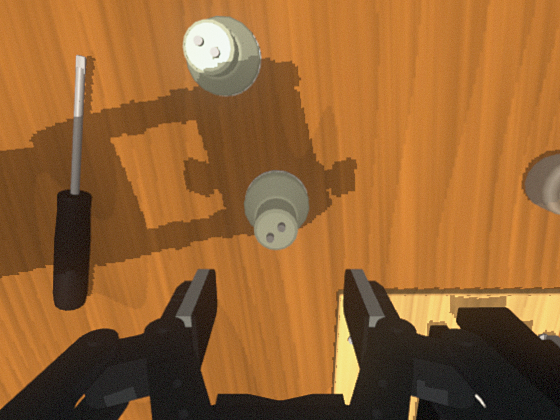

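Emit:
{"name": "servo_tool", "arguments": {"series": [{"offset":[-0.001,0,0.04],"turn":0,"fingers":0.65},{"offset":[0,0,0.03],"turn":0,"fingers":0.65},{"offset":[0,0,0.015],"turn":0,"fingers":0.6},{"offset":[0,0,0.008],"turn":0,"fingers":0.5},{"offset":[0,0,0],"turn":0,"fingers":0.5},{"offset":[0,0,0],"turn":0,"fingers":0},{"offset":[0,0,0],"turn":0,"fingers":0},{"offset":[0,0,0],"turn":0,"fingers":0},{"offset":[0,0,0],"turn":0,"fingers":0},{"offset":[0,0,-0.01],"turn":0,"fingers":0},{"offset":[0,0,-0.04],"turn":0,"fingers":0},{"offset":[0,0,-0.05],"turn":0,"fingers":0}], "force": 30}}

```text
time: 29.05
tcp_pos: [0.4626, 0.2, 0.1573]
orientation: [[0.994, -0.11, -0.004], [-0.11, -0.994, -0.001], [-0.003, 0.001, -1.0]]
force: [2.2, 0.8, -0.8]
gripper_width: 0.318
```

Run:
```python
from h import *
to(slot(0),.25)
```

```text
at [0.4626 0.2    0.1573] yaw -6.31 t 29.05 F [ 2.2  0.8 -0.8] w 0.318
tool delta [ 0.1815  0.2664 -0.0931]
```

Emit:
{"name": "servo_tool", "arguments": {"series": [{"offset":[0,0.015,-0.05],"turn":0,"fingers":0},{"offset":[0.02,0.03,-0.042],"turn":0,"fingers":0},{"offset":[0.0266,0.037,0],"turn":0,"fingers":0},{"offset":[0.0266,0.037,0],"turn":0,"fingers":0},{"offset":[0.0266,0.037,0],"turn":0,"fingers":0},{"offset":[0.0266,0.037,0],"turn":0,"fingers":0},{"offset":[0.0266,0.037,0],"turn":0,"fingers":0},{"offset":[0.0266,0.037,0],"turn":0,"fingers":0},{"offset":[0,0,0.04],"turn":0,"fingers":0},{"offset":[0,0,0.04],"turn":0,"fingers":0},{"offset":[0,0,0],"turn":0,"fingers":0},{"offset":[0,0,0],"turn":0,"fingers":0}]}}

```text
time: 30.55
tcp_pos: [0.6139, -0.085, 0.171]
orientation: [[0.994, -0.11, 0.002], [-0.11, -0.994, -0.001], [0.002, 0.0, -1.0]]
force: [0.2, 0.1, -0.3]
gripper_width: 0.317
```

Emit:
{"name": "servo_tool", "arguments": {"series": [{"offset":[0,0,0],"turn":0,"fingers":0},{"offset":[0,0,0],"turn":0,"fingers":0}]}}

```text
time: 30.8
tcp_pos: [0.6141, -0.085, 0.171]
orientation: [[0.994, -0.11, 0.003], [-0.11, -0.994, -0.001], [0.003, 0.001, -1.0]]
force: [0.3, 0.5, -0.6]
gripper_width: 0.318
```

Run:
```python
from h import *
to(slot(0),.096)
st=robot.state();p=robot.snapshot("wrist");cv2.imwrite("pics/w17.png",p["image"])
```

```text
at [ 0.6141 -0.085   0.171 ] yaw -6.29 t 30.8 F [ 0.3  0.5 -0.6] w 0.318
tool delta [-0.0003 -0.0003  0.075 ]
```

View pics/w17.png

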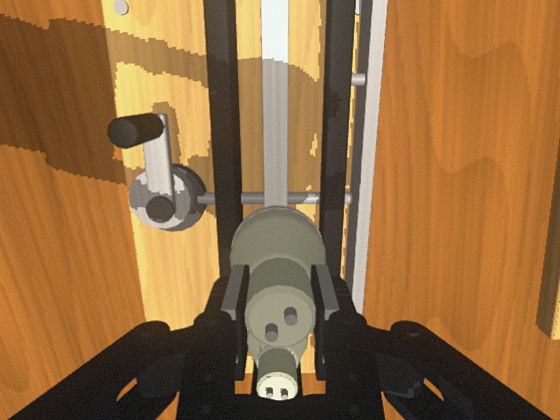

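Emit:
{"name": "servo_tool", "arguments": {"series": [{"offset":[0,0,0.03],"turn":0,"fingers":0},{"offset":[0,0,0.025],"turn":0,"fingers":0},{"offset":[0,0,0.012],"turn":0,"fingers":0},{"offset":[0,0,0.006],"turn":0,"fingers":0},{"offset":[0,0,0.0025],"turn":0,"fingers":0},{"offset":[0,0,0],"turn":0,"fingers":0},{"offset":[0,0,0],"turn":0,"fingers":0}]}}

```text
time: 31.72
tcp_pos: [0.614, -0.0851, 0.0959]
orientation: [[0.994, -0.11, 0.002], [-0.11, -0.994, -0.001], [0.002, 0.001, -1.0]]
force: [-3.7, 1.5, 5.9]
gripper_width: 0.316
```

Contact; release and rise.

Emit:
{"name": "servo_tool", "arguments": {"series": [{"offset":[0,0,0],"turn":0,"fingers":0.45},{"offset":[0,0,0],"turn":0,"fingers":0.6},{"offset":[0,0,-0.01],"turn":0,"fingers":0.6},{"offset":[0,0,-0.03],"turn":0,"fingers":0.6},{"offset":[0,0,-0.05],"turn":0,"fingers":0.7},{"offset":[0,0,-0.05],"turn":0,"fingers":1},{"offset":[0,0,-0.04],"turn":0,"fingers":1},{"offset":[0,0,0],"turn":0,"fingers":1},{"offset":[0,0,0],"turn":0,"fingers":1}]}}

```text
time: 32.85
tcp_pos: [0.6129, -0.0848, 0.2734]
orientation: [[0.994, -0.11, -0.001], [-0.11, -0.994, 0.0], [-0.001, -0.0, -1.0]]
force: [-0.5, -0.1, -0.1]
gripper_width: 1.0
```

Run:
```python
from h import *
to((.4415,.309),.15)
st=robot.state();p=robot.snapshot("wrist");cv2.imwrite("pics/w18.png",p["image"])
s=robot.snapshot("scene");
for l in lamps(s):
  if l[3]<100:print(l)
```

```text
at [ 0.6129 -0.0848  0.2734] yaw -6.3 t 32.85 F [-0.5 -0.1 -0.1] w 1.0
tool delta [-0.2135 -0.3725  0.1235]
([0.585, -0.188], [227.0, 266.0], 0.87, 40, 352)
([0.434, 0.312], [357.0, 157.0], 0.81, 43, 305)
([0.435, 0.423], [388.0, 145.0], 0.63, 43, 285)
([0.598, -0.089], [263.0, 254.0], 0.58, 40, 363)
([0.586, -0.135], [245.0, 257.0], 0.56, 40, 348)
```

View pics/w18.png

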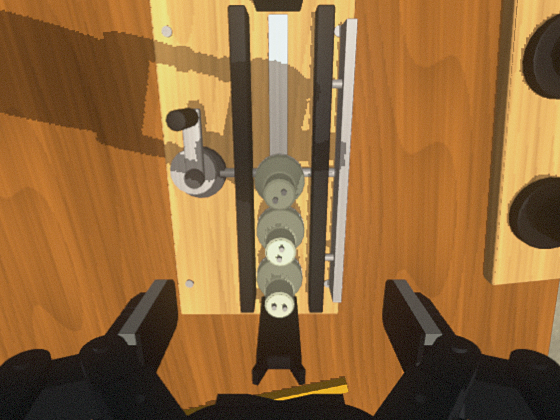

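Emit:
{"name": "servo_tool", "arguments": {"series": [{"offset":[-0.0213,-0.0372,0],"turn":0,"fingers":1},{"offset":[-0.0213,-0.0372,0],"turn":0,"fingers":1},{"offset":[-0.0213,-0.0372,0],"turn":0,"fingers":1},{"offset":[-0.0213,-0.0372,0],"turn":0,"fingers":0.65},{"offset":[-0.0213,-0.0372,0],"turn":0,"fingers":0.65},{"offset":[-0.0213,-0.0372,0],"turn":0,"fingers":0.65},{"offset":[-0.0213,-0.0372,0],"turn":0,"fingers":0.65},{"offset":[-0.0213,-0.0372,0.02],"turn":0,"fingers":0.65},{"offset":[-0.0213,-0.0372,0.04],"turn":0,"fingers":0.65},{"offset":[-0.0213,-0.0372,0.04],"turn":0,"fingers":0.65},{"offset":[0,0,0.023],"turn":0,"fingers":0.65},{"offset":[0,0,0],"turn":0,"fingers":0.65}]}}

```text
time: 34.5
tcp_pos: [0.4399, 0.3077, 0.1477]
orientation: [[0.994, -0.109, -0.006], [-0.109, -0.994, -0.003], [-0.006, 0.003, -1.0]]
force: [-0.3, 0.2, 0.3]
gripper_width: 0.647
```

Emit:
{"name": "servo_tool", "arguments": {"series": [{"offset":[0,0,0],"turn":0,"fingers":0.65},{"offset":[0,0,0],"turn":0,"fingers":0.65}]}}

```text
time: 34.75
tcp_pos: [0.4435, 0.3082, 0.1522]
orientation: [[0.994, -0.111, 0.002], [-0.111, -0.994, 0.001], [0.002, -0.001, -1.0]]
force: [-0.1, -0.2, -0.1]
gripper_width: 0.651
```

Run:
```python
from h import *
to((.4415,.309),.058)
st=robot.state();p=robot.snapshot("wrist");cv2.imwrite("pics/w19.png",p["image"])
print(proj((.4415,.309,.072),p,st))
```

```text
at [0.4435 0.3082 0.1522] yaw -6.35 t 34.75 F [-0.1 -0.2 -0.1] w 0.651
tool delta [-0.0023 -0.0004  0.0942]
[273.87411293 228.61566112]
```

View pics/w19.png

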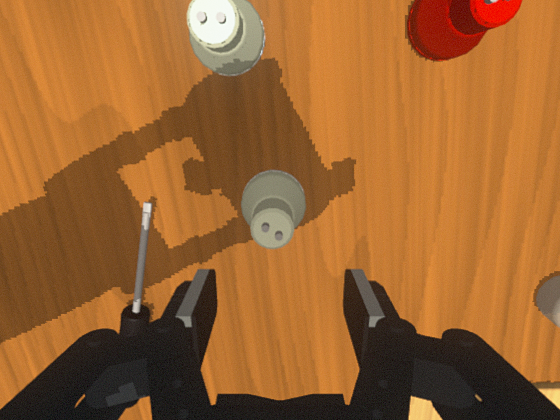

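Base at (272,228), matching the prediction to about 1 mm.

Emit:
{"name": "servo_tool", "arguments": {"series": [{"offset":[-0.0025,0,0.04],"turn":0,"fingers":0.65},{"offset":[0,0,0.03],"turn":0,"fingers":0.65},{"offset":[0,0,0.015],"turn":0,"fingers":0.6},{"offset":[0,0,0.009],"turn":0,"fingers":0.5},{"offset":[0,0,0],"turn":0,"fingers":0.5},{"offset":[0,0,0],"turn":0,"fingers":0},{"offset":[0,0,0],"turn":0,"fingers":0},{"offset":[0,0,0],"turn":0,"fingers":0},{"offset":[0,0,0],"turn":0,"fingers":0},{"offset":[0,0,-0.01],"turn":0,"fingers":0},{"offset":[0,0,-0.04],"turn":0,"fingers":0},{"offset":[0,0,-0.05],"turn":0,"fingers":0}], "force": 30}}

```text
time: 36.3
tcp_pos: [0.4385, 0.3079, 0.1566]
orientation: [[0.994, -0.11, -0.004], [-0.11, -0.994, -0.002], [-0.003, 0.002, -1.0]]
force: [0.2, 0.3, -0.4]
gripper_width: 0.318
```

Run:
```python
from h import *
to(slot(54),.25)
```

```text
at [0.4385 0.3079 0.1566] yaw -6.31 t 36.3 F [ 0.2  0.3 -0.4] w 0.318
tool delta [ 0.2173  0.3172 -0.0935]
```

Emit:
{"name": "servo_tool", "arguments": {"series": [{"offset":[0,0.015,-0.05],"turn":0,"fingers":0},{"offset":[0.02,0.03,-0.042],"turn":0,"fingers":0},{"offset":[0.0279,0.0389,0],"turn":0,"fingers":0},{"offset":[0.0279,0.0389,0],"turn":0,"fingers":0},{"offset":[0.0279,0.0389,0],"turn":0,"fingers":0},{"offset":[0.0279,0.0389,0],"turn":0,"fingers":0},{"offset":[0.0279,0.0389,0],"turn":0,"fingers":0},{"offset":[0.0279,0.0389,0],"turn":0,"fingers":0},{"offset":[0.0279,0.0389,0],"turn":0,"fingers":0},{"offset":[0,0,0],"turn":0,"fingers":0},{"offset":[0,0,0.04],"turn":0,"fingers":0},{"offset":[0,0,0.03],"turn":0,"fingers":0}]}}

```text
time: 37.8
tcp_pos: [0.618, -0.0295, 0.1773]
orientation: [[0.994, -0.109, -0.002], [-0.109, -0.994, 0.001], [-0.002, -0.001, -1.0]]
force: [0.5, -0.4, -1.6]
gripper_width: 0.316
```

Emit:
{"name": "servo_tool", "arguments": {"series": [{"offset":[0,0,0],"turn":0,"fingers":0},{"offset":[0,0,0],"turn":0,"fingers":0},{"offset":[0,0,0],"turn":0,"fingers":0}]}}

```text
time: 38.17
tcp_pos: [0.62, -0.0304, 0.1809]
orientation: [[0.994, -0.109, 0.003], [-0.109, -0.994, -0.001], [0.003, 0.0, -1.0]]
force: [0.3, 0.1, -0.5]
gripper_width: 0.322
```

Run:
```python
from h import *
to(slot(54),.096)
st=robot.state();p=robot.snapshot("wrist");cv2.imwrite("pics/w20.png",p["image"])
```

```text
at [ 0.62   -0.0304  0.1809] yaw -6.28 t 38.175 F [ 0.3  0.1 -0.5] w 0.322
tool delta [-0.0004  0.0006  0.0849]
```

View pics/w20.png

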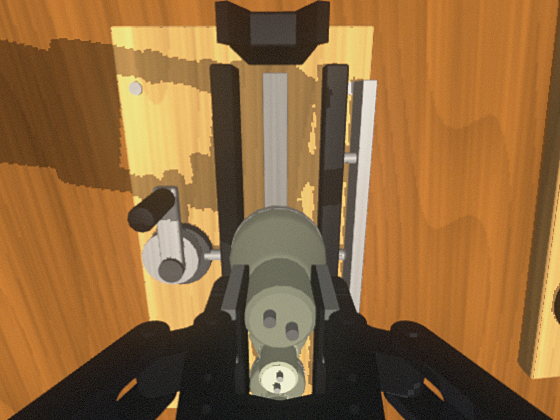

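Emit:
{"name": "servo_tool", "arguments": {"series": [{"offset":[0,0,0.035],"turn":0,"fingers":0},{"offset":[0,0,0.03],"turn":0,"fingers":0},{"offset":[0,0,0.012],"turn":0,"fingers":0},{"offset":[0,0,0.006],"turn":0,"fingers":0},{"offset":[0,0,0.0025],"turn":0,"fingers":0},{"offset":[0,0,0],"turn":0,"fingers":0},{"offset":[0,0,0],"turn":0,"fingers":0}]}}

```text
time: 39.1
tcp_pos: [0.62, -0.0307, 0.0954]
orientation: [[0.994, -0.11, 0.002], [-0.11, -0.994, -0.001], [0.002, 0.0, -1.0]]
force: [-3.1, 1.2, 6.3]
gripper_width: 0.314
```

Emit:
{"name": "servo_tool", "arguments": {"series": [{"offset":[0,0,0],"turn":0,"fingers":0.45},{"offset":[0,0,0],"turn":0,"fingers":0.6},{"offset":[0,0,-0.01],"turn":0,"fingers":0.6},{"offset":[0,0,-0.03],"turn":0,"fingers":0.6},{"offset":[0,0,-0.05],"turn":0,"fingers":0.7},{"offset":[0,0,-0.05],"turn":0,"fingers":1},{"offset":[0,0,-0.04],"turn":0,"fingers":1},{"offset":[0,0,0],"turn":0,"fingers":1},{"offset":[0,0,0],"turn":0,"fingers":1}]}}

```text
time: 40.22
tcp_pos: [0.6187, -0.0304, 0.2728]
orientation: [[0.994, -0.11, -0.001], [-0.11, -0.994, 0.0], [-0.001, -0.0, -1.0]]
force: [0.2, 0.1, 0.1]
gripper_width: 0.997
```

Run:
```python
from h import *
to((.4255,.4285),.15)
st=robot.state();p=robot.snapshot("wrist");cv2.imwrite("pics/w21.png",p["image"])
s=robot.snapshot("scene");
for l in lamps(s):
  if l[3]<100:print(l)
```

```text
at [ 0.6187 -0.0304  0.2728] yaw -6.3 t 40.225 F [0.2 0.1 0.1] w 0.997
tool delta [-0.2423 -0.4349  0.123 ]
([0.593, -0.142], [244.0, 261.0], 0.87, 40, 374)
([0.603, -0.022], [286.0, 245.0], 0.79, 40, 323)
([0.593, -0.189], [228.0, 268.0], 0.74, 40, 360)
([0.601, -0.082], [266.0, 254.0], 0.67, 40, 307)
([0.431, 0.419], [386.0, 144.0], 0.51, 43, 298)
```

View pics/w21.png

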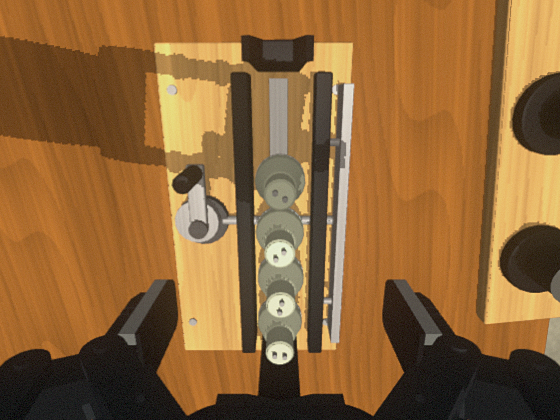

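Emit:
{"name": "servo_tool", "arguments": {"series": [{"offset":[-0.022,-0.0395,0],"turn":0,"fingers":1},{"offset":[-0.022,-0.0395,0],"turn":0,"fingers":1},{"offset":[-0.022,-0.0395,0],"turn":0,"fingers":1},{"offset":[-0.022,-0.0395,0],"turn":0,"fingers":0.65},{"offset":[-0.022,-0.0395,0],"turn":0,"fingers":0.65},{"offset":[-0.022,-0.0395,0],"turn":0,"fingers":0.65},{"offset":[-0.022,-0.0395,0],"turn":0,"fingers":0.65},{"offset":[-0.022,-0.0395,0.02],"turn":0,"fingers":0.65},{"offset":[-0.022,-0.0395,0.03],"turn":0,"fingers":0.65},{"offset":[-0.022,-0.0395,0.04],"turn":0,"fingers":0.65},{"offset":[-0.022,-0.0395,0.033],"turn":0,"fingers":0.65},{"offset":[0,0,0],"turn":0,"fingers":0.65}]}}

```text
time: 41.88
tcp_pos: [0.4219, 0.4284, 0.1451]
orientation: [[0.994, -0.106, -0.008], [-0.106, -0.994, -0.005], [-0.007, 0.006, -1.0]]
force: [-0.0, -0.0, 0.3]
gripper_width: 0.648
```

Emit:
{"name": "servo_tool", "arguments": {"series": [{"offset":[0,0,0],"turn":0,"fingers":0.65},{"offset":[0,0,0],"turn":0,"fingers":0.65}]}}

```text
time: 42.12
tcp_pos: [0.4274, 0.4275, 0.1514]
orientation: [[0.994, -0.111, 0.002], [-0.111, -0.994, 0.001], [0.002, -0.001, -1.0]]
force: [0.5, -0.2, 0.3]
gripper_width: 0.655
```

Run:
```python
from h import *
to((.4255,.4285),.058)
st=robot.state();p=robot.snapshot("wrist");cv2.imwrite("pics/w22.png",p["image"])
print(proj((.4255,.4285,.072),p,st))
```

```text
at [0.4274 0.4275 0.1514] yaw -6.39 t 42.125 F [ 0.5 -0.2  0.3] w 0.655
tool delta [-0.0022 -0.0007  0.0934]
[274.00978346 228.72799441]
```

View pics/w22.png

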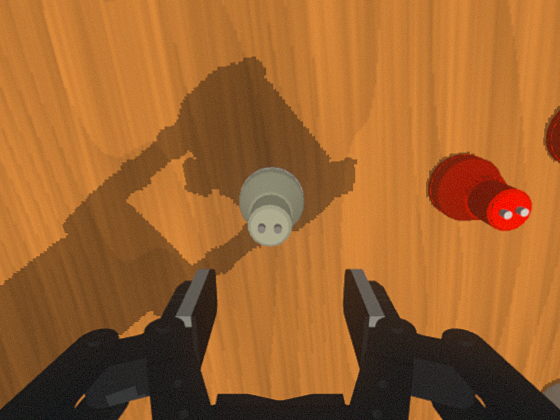

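Emit:
{"name": "servo_tool", "arguments": {"series": [{"offset":[-0.0042,-0.001,0.04],"turn":0,"fingers":0.65},{"offset":[0,0,0.03],"turn":0,"fingers":0.65},{"offset":[0,0,0.015],"turn":0,"fingers":0.6},{"offset":[0,0,0.0085],"turn":0,"fingers":0.5},{"offset":[0,0,0],"turn":0,"fingers":0.5},{"offset":[0,0,0],"turn":0,"fingers":0},{"offset":[0,0,0],"turn":0,"fingers":0},{"offset":[0,0,0],"turn":0,"fingers":0},{"offset":[0,0,0],"turn":0,"fingers":0},{"offset":[0,0,-0.01],"turn":0,"fingers":0},{"offset":[0,0,-0.04],"turn":0,"fingers":0},{"offset":[0,0,-0.05],"turn":0,"fingers":0}], "force": 30}}

```text
time: 43.68
tcp_pos: [0.4208, 0.4285, 0.1563]
orientation: [[0.994, -0.11, -0.004], [-0.11, -0.994, -0.002], [-0.003, 0.003, -1.0]]
force: [0.6, 0.8, -1.0]
gripper_width: 0.322
```

Run:
```python
from h import *
to(slot(108),.25)
```

```text
at [0.4208 0.4285 0.1563] yaw -6.31 t 43.675 F [ 0.6  0.8 -1. ] w 0.322
tool delta [ 0.2481  0.3812 -0.0934]
```

Emit:
{"name": "servo_tool", "arguments": {"series": [{"offset":[0,0.02,-0.05],"turn":0,"fingers":0},{"offset":[0.022,0.037,-0.0425],"turn":0,"fingers":0},{"offset":[0.028,0.0405,0],"turn":0,"fingers":0},{"offset":[0.028,0.0405,0],"turn":0,"fingers":0},{"offset":[0.028,0.0405,0],"turn":0,"fingers":0},{"offset":[0.028,0.0405,0],"turn":0,"fingers":0},{"offset":[0.028,0.0405,0],"turn":0,"fingers":0},{"offset":[0.028,0.0405,0],"turn":0,"fingers":0},{"offset":[0.028,0.0405,0],"turn":0,"fingers":0},{"offset":[0.028,0.0405,0],"turn":0,"fingers":0},{"offset":[0,0,0],"turn":0,"fingers":0},{"offset":[0,0,0],"turn":0,"fingers":0}]}}

```text
time: 45.18
tcp_pos: [0.6242, 0.0242, 0.2489]
orientation: [[0.994, -0.11, -0.001], [-0.11, -0.994, 0.001], [-0.001, -0.001, -1.0]]
force: [-0.2, 1.0, -0.1]
gripper_width: 0.316
```

Emit:
{"name": "servo_tool", "arguments": {"series": [{"offset":[0,0,0],"turn":0,"fingers":0},{"offset":[0,0,0.04],"turn":0,"fingers":0},{"offset":[0,0,0.03],"turn":0,"fingers":0},{"offset":[0,0,0],"turn":0,"fingers":0},{"offset":[0,0,0],"turn":0,"fingers":0}]}}

```text
time: 45.8
tcp_pos: [0.6255, 0.0243, 0.1809]
orientation: [[0.994, -0.109, 0.002], [-0.109, -0.994, -0.0], [0.002, 0.0, -1.0]]
force: [0.8, -0.7, 1.1]
gripper_width: 0.317
```

Run:
```python
from h import *
to(slot(108),.096)
st=robot.state();p=robot.snapshot("wrist");cv2.imwrite("pics/w23.png",p["image"])
```

```text
at [0.6255 0.0243 0.1809] yaw -6.25 t 45.8 F [ 0.8 -0.7  1.1] w 0.317
tool delta [0.0004 0.0016 0.0849]
```

View pics/w23.png

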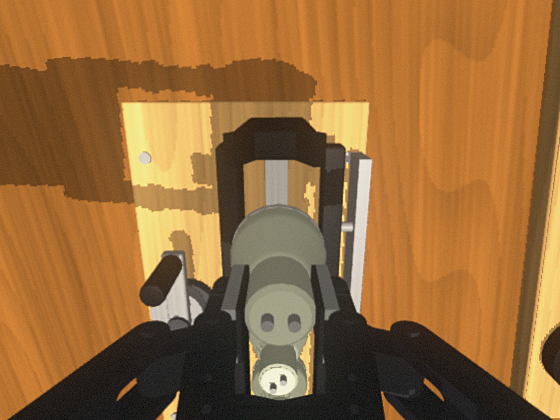

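Emit:
{"name": "servo_tool", "arguments": {"series": [{"offset":[0,0.0015,0.035],"turn":0,"fingers":0},{"offset":[0,0,0.03],"turn":0,"fingers":0},{"offset":[0,0,0.012],"turn":0,"fingers":0},{"offset":[0,0,0.006],"turn":0,"fingers":0},{"offset":[0,0,0.0025],"turn":0,"fingers":0},{"offset":[0,0,0],"turn":0,"fingers":0},{"offset":[0,0,0],"turn":0,"fingers":0}]}}

```text
time: 46.72
tcp_pos: [0.6257, 0.0221, 0.0956]
orientation: [[0.994, -0.11, 0.003], [-0.11, -0.994, -0.0], [0.003, 0.0, -1.0]]
force: [-2.3, 0.1, 6.4]
gripper_width: 0.318
```

Emit:
{"name": "servo_tool", "arguments": {"series": [{"offset":[0,0,0],"turn":0,"fingers":0.45},{"offset":[0,0,0],"turn":0,"fingers":0.6},{"offset":[0,0,-0.01],"turn":0,"fingers":0.6},{"offset":[0,0,-0.03],"turn":0,"fingers":0.6},{"offset":[0,0,-0.05],"turn":0,"fingers":0.7},{"offset":[0,0,-0.05],"turn":0,"fingers":1},{"offset":[-0.04,0,-0.04],"turn":0,"fingers":1},{"offset":[0,0,0],"turn":0,"fingers":1},{"offset":[0,0,0],"turn":0,"fingers":1}]}}

```text
time: 47.85
tcp_pos: [0.5848, 0.0266, 0.2735]
orientation: [[0.994, -0.11, -0.0], [-0.11, -0.994, -0.0], [-0.0, 0.0, -1.0]]
force: [0.3, 0.0, -0.6]
gripper_width: 1.0
```

Run:
```python
from h import *
to((.5325,-.0175),.15)
st=robot.state();p=robot.snapshot("wrist");cv2.imwrite("pics/w24.png",p["image"])
```

```text
at [0.5848 0.0266 0.2735] yaw -6.31 t 47.85 F [ 0.3  0.  -0.6] w 1.0
tool delta [-0.0471  0.0496  0.1235]
```

View pics/w24.png

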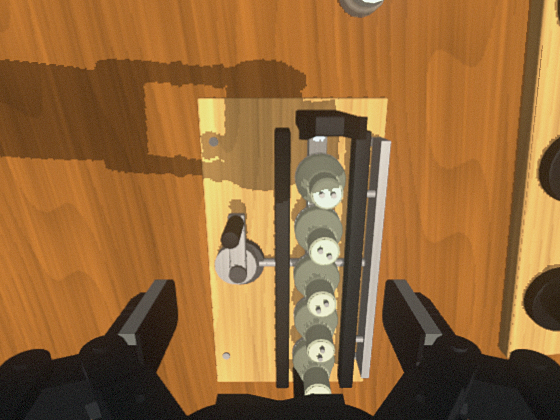

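Emit:
{"name": "servo_tool", "arguments": {"series": [{"offset":[-0.016,0.0165,0.02],"turn":0,"fingers":0.5},{"offset":[-0.016,0.0165,0.04],"turn":0,"fingers":0.5},{"offset":[-0.015,0.0165,0.04],"turn":0,"fingers":0.5},{"offset":[0,0,0.0235],"turn":0,"fingers":0.5},{"offset":[0,0,0],"turn":0,"fingers":0.5},{"offset":[0,0,0],"turn":0,"fingers":0.5},{"offset":[0,0,0],"turn":0,"fingers":0.5}]}}

```text
time: 48.78
tcp_pos: [0.5338, -0.0175, 0.1515]
orientation: [[0.994, -0.109, 0.002], [-0.109, -0.994, -0.001], [0.002, 0.0, -1.0]]
force: [0.7, 0.2, -0.4]
gripper_width: 0.501
```

Run:
```python
from h import *
to((.5325,-.0175),.075)
st=robot.state();p=robot.snapshot("wrist");cv2.imwrite("pics/w25.png",cv2.convertScaleAbs(p["image"],alpha=1.6,beta=10))
print(proj((.5325,-.0175,.096),p,st))
```

```text
at [ 0.5338 -0.0175  0.1515] yaw -6.28 t 48.775 F [ 0.7  0.2 -0.4] w 0.501
tool delta [-0.0015  0.0001  0.0765]
[274.69388287 245.32868609]
```

View pics/w25.png

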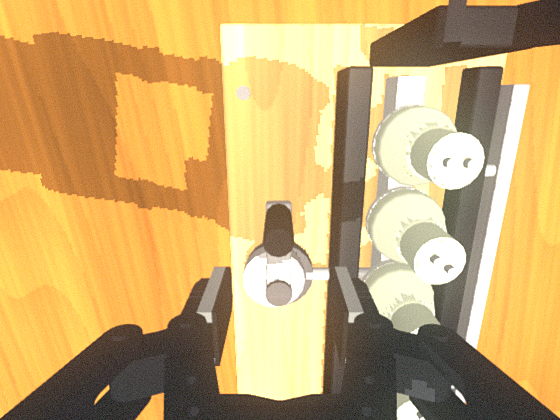

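Emit:
{"name": "servo_tool", "arguments": {"series": [{"offset":[0,0,0.04],"turn":0,"fingers":0.5},{"offset":[0,0,0.025],"turn":0,"fingers":0.5},{"offset":[0,0,0.011],"turn":0,"fingers":0.5},{"offset":[0,0,0],"turn":0,"fingers":0.5},{"offset":[0,0,0],"turn":0,"fingers":0},{"offset":[0,0,0],"turn":0,"fingers":0},{"offset":[0,0,0],"turn":0,"fingers":0},{"offset":[0,0,0],"turn":0,"fingers":0}], "force": 50}}

```text
time: 49.82
tcp_pos: [0.533, -0.0175, 0.0758]
orientation: [[0.994, -0.11, 0.0], [-0.11, -0.994, -0.0], [0.001, 0.0, -1.0]]
force: [-3.4, 0.1, 6.2]
gripper_width: 0.193
```

Emit:
{"name": "servo_tool", "arguments": {"series": [{"offset":[-0.0078,0.0005,0],"turn":-0.131,"fingers":0},{"offset":[-0.0078,0.0005,0],"turn":-0.131,"fingers":0},{"offset":[-0.0078,0.0005,0],"turn":-0.131,"fingers":0},{"offset":[-0.0078,0.0005,0],"turn":-0.131,"fingers":0},{"offset":[0,0,0],"turn":0,"fingers":0}]}}

```text
time: 50.45
tcp_pos: [0.5028, -0.0223, 0.0758]
orientation: [[0.916, 0.401, 0.002], [0.401, -0.916, -0.001], [0.001, 0.001, -1.0]]
force: [-2.1, 0.9, 6.3]
gripper_width: 0.195
```

Emit:
{"name": "servo_tool", "arguments": {"series": [{"offset":[-0.0078,0.0005,0],"turn":-0.131,"fingers":0},{"offset":[-0.0078,0.0005,0],"turn":-0.131,"fingers":0},{"offset":[-0.0078,0.0005,0],"turn":-0.131,"fingers":0},{"offset":[-0.0078,0.0005,0],"turn":-0.131,"fingers":0},{"offset":[0,0,0],"turn":0,"fingers":0}]}}

```text
time: 51.08
tcp_pos: [0.4791, -0.0417, 0.0758]
orientation: [[0.593, 0.805, 0.002], [0.805, -0.593, -0.001], [0.001, 0.002, -1.0]]
force: [-1.7, 2.1, 5.4]
gripper_width: 0.195
```

Emit:
{"name": "servo_tool", "arguments": {"series": [{"offset":[-0.0078,0.0005,0],"turn":-0.131,"fingers":0},{"offset":[-0.0078,0.0005,0],"turn":-0.131,"fingers":0},{"offset":[-0.0078,0.0005,0],"turn":-0.131,"fingers":0},{"offset":[0,0,0],"turn":0,"fingers":0}]}}

```text
time: 51.58
tcp_pos: [0.4695, -0.0628, 0.0758]
orientation: [[0.239, 0.971, 0.003], [0.971, -0.239, -0.0], [0.0, 0.003, -1.0]]
force: [0.5, 2.3, 5.5]
gripper_width: 0.193
```

Emit:
{"name": "servo_tool", "arguments": {"series": [{"offset":[-0.0078,0.0005,0],"turn":-0.131,"fingers":0},{"offset":[0,0,0],"turn":0,"fingers":0},{"offset":[0,0,0],"turn":0,"fingers":0}]}}

```text
time: 51.95
tcp_pos: [0.4683, -0.0697, 0.0758]
orientation: [[0.112, 0.994, 0.003], [0.994, -0.112, 0.001], [0.001, 0.003, -1.0]]
force: [-0.1, 5.5, 6.0]
gripper_width: 0.194
```

Emit:
{"name": "servo_tool", "arguments": {"series": [{"offset":[-0.002,0,0],"turn":-0.035,"fingers":0},{"offset":[0,0,0],"turn":0,"fingers":0},{"offset":[0,0,0],"turn":0,"fingers":0}]}}

```text
time: 52.32
tcp_pos: [0.4683, -0.0698, 0.0758]
orientation: [[0.079, 0.997, 0.004], [0.997, -0.079, 0.005], [0.005, 0.003, -1.0]]
force: [2.1, 13.8, 7.6]
gripper_width: 0.195
```

Emit:
{"name": "servo_tool", "arguments": {"series": [{"offset":[0,0,0],"turn":0,"fingers":0.5},{"offset":[0,0,0],"turn":0,"fingers":0.6},{"offset":[0,0,-0.02],"turn":0,"fingers":0.6},{"offset":[0,0,-0.05],"turn":0,"fingers":0.6},{"offset":[0,0,-0.05],"turn":0,"fingers":0.8},{"offset":[0,0,-0.05],"turn":0,"fingers":1},{"offset":[0,0,-0.03],"turn":0,"fingers":1},{"offset":[0,0,0],"turn":0,"fingers":1},{"offset":[0,0,0],"turn":0,"fingers":1},{"offset":[0,0,0],"turn":0,"fingers":1}]}}

```text
time: 53.58
tcp_pos: [0.4657, -0.0719, 0.2723]
orientation: [[0.074, 0.997, -0.003], [0.997, -0.074, 0.001], [0.001, -0.003, -1.0]]
force: [-0.1, 0.3, -0.4]
gripper_width: 0.999
```

Run:
```python
from h import *
to((.5,-.4),.25)
st=robot.state();p=robot.snapshot("wrist");cv2.imwrite("pics/w26.png",p["image"])
s=robot.snapshot("scene");cv2.imwrite("pics/sc26.png",cv2.resize(s["image"][200:340,90:350],None,fx=3,fy=3,interpolation=3))
ms=robot.masks_of("bar",s)
for m in ms:print(m["location"],m["confidence"],m["pixels"].sum())
```

```text
at [ 0.4657 -0.0719  0.2723] yaw 85.75 t 53.575 F [-0.1  0.3 -0.4] w 0.999
tool delta [-0.3247  0.0586  0.0218]
[134.9, 276.8] 0.97 897
```

View pics/w26.png

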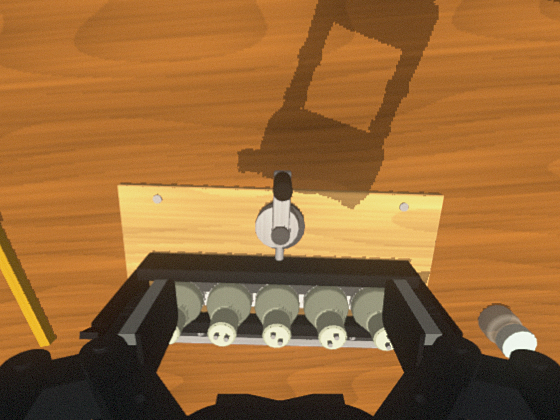

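View pics/sc26.png

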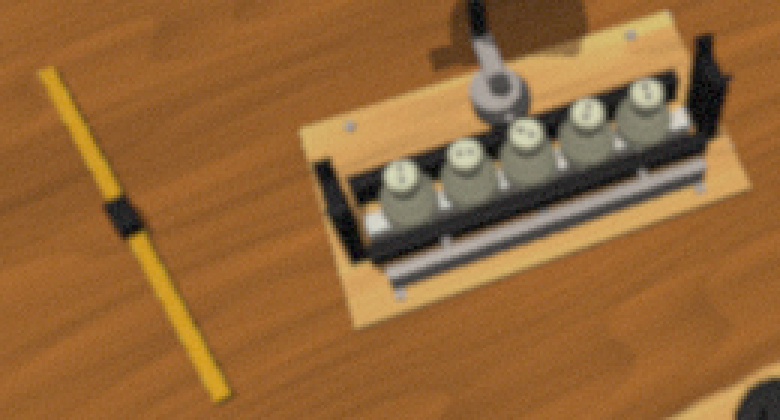

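Run:
```python
from h import *
s=robot.snapshot("scene")
c=lambda u,v,z:onz((u/3+90-.33,v/3+200-.33),z,s)[:2]
a=c(47,70,.014);b=c(222,396,.014);k=c(124,213,.036);d=b-a
print(a,b,(a+b)/2,np.linalg.norm(d),np.degrees(np.arctan2(d[1],d[0])),"block",k)
```

```text
[ 0.30720146 -0.44216077] [ 0.66941829 -0.39074409] [ 0.48830987 -0.41645243] 0.3658479274857697 8.079161409226309 block [ 0.49033426 -0.41388005]
```

Emit:
{"name": "servo_tool", "arguments": {"series": [{"offset":[-0.0426,0.0061,0],"turn":0,"fingers":0.7},{"offset":[-0.0426,0.0061,0],"turn":0,"fingers":0.7},{"offset":[-0.0426,0.0061,0],"turn":0,"fingers":0.7},{"offset":[-0.0426,0.0061,0],"turn":0,"fingers":0.7},{"offset":[-0.0426,0.0061,0],"turn":0,"fingers":0.7},{"offset":[-0.0426,0.0061,0],"turn":0,"fingers":0.7},{"offset":[-0.0426,0.0061,0],"turn":0,"fingers":0.7},{"offset":[-0.0426,0.0061,0],"turn":0,"fingers":0.7},{"offset":[0,0,0.05],"turn":-0.107,"fingers":0.7},{"offset":[0,0,0.05],"turn":-0.107,"fingers":0.7},{"offset":[0,0,0],"turn":0,"fingers":0.7},{"offset":[0,0,0],"turn":0,"fingers":0.7}]}}

```text
time: 55.28
tcp_pos: [0.4908, -0.4164, 0.1763]
orientation: [[-0.138, 0.99, 0.002], [0.99, 0.138, -0.002], [-0.002, 0.001, -1.0]]
force: [0.8, -0.8, 1.1]
gripper_width: 0.7
```

Emit:
{"name": "servo_tool", "arguments": {"series": [{"offset":[0,0,0],"turn":0,"fingers":0.7},{"offset":[0,0,0],"turn":0,"fingers":0.7}]}}

```text
time: 55.52
tcp_pos: [0.4908, -0.4164, 0.1765]
orientation: [[-0.139, 0.99, 0.002], [0.99, 0.139, -0.003], [-0.003, 0.002, -1.0]]
force: [-0.3, 0.1, -0.3]
gripper_width: 0.701
```

Run:
```python
from h import *
to((.489,-.415),.026)
st=robot.state();p=robot.snapshot("wrist");cv2.imwrite("pics/w27.png",p["image"])
print(proj((.489,-.415,.036),p,st))
import pickle;pickle.dump((st,p),open("w27.pkl","wb"))
```

```text
at [ 0.4908 -0.4164  0.1765] yaw 98.01 t 55.525 F [-0.3  0.1 -0.3] w 0.701
tool delta [ 0.0021 -0.0019  0.1505]
[282.68995308 197.6033988 ]
```

View pics/w27.png

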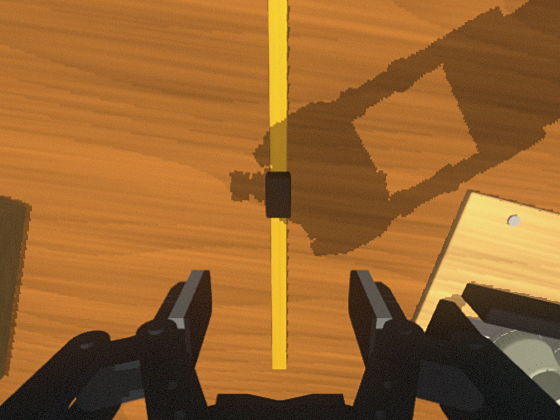

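Run:
```python
from h import *
import pickle;st,p=pickle.load(open("w27.pkl","rb"))
a=onz((278,2),.014,p,st)[:2];b=onz((279.2,365),.014,p,st)[:2];d=b-a;print(a,b,"len part",np.linalg.norm(d),"ang",np.degrees(np.arctan2(d[1],d[0])))
ang=np.arctan2(d[1],d[0]);u=np.array([np.cos(ang),np.sin(ang)]);n=np.array([-u[1],u[0]])
e=onz((279.2,368.5),.014,p,st)[:2];print("center from end",e-.185*u)
for c in ((.489,-.415),e-.185*u):
  for su in(-1,1):
    for z in(.014,.036):
      q=np.array(c)+su*.017*u
      print(np.round(c,4),su,z,proj(np.r_[q,z],p,st).round(1))
cv2.imwrite("pics/w27c.png",cv2.resize(cv2.convertScaleAbs(p["image"][150:240,230:330],alpha=2,beta=20),None,fx=6,fy=6,interpolation=3))
```

```text
[ 0.35115882 -0.43816444] [ 0.66768493 -0.39266292] len part 0.3197798626655031 ang 8.180388535396359
center from end [ 0.48884033 -0.41838412]
[ 0.489 -0.415] -1 0.014 [282.6 170.4]
[ 0.489 -0.415] -1 0.036 [282.7 176.3]
[ 0.489 -0.415] 1 0.014 [282.6 209.6]
[ 0.489 -0.415] 1 0.036 [282.7 218.2]
[ 0.4888 -0.4184] -1 0.014 [278.5 169.6]
[ 0.4888 -0.4184] -1 0.036 [278.4 175.4]
[ 0.4888 -0.4184] 1 0.014 [278.7 208.9]
[ 0.4888 -0.4184] 1 0.036 [278.5 217.4]
```

View pics/w27c.png

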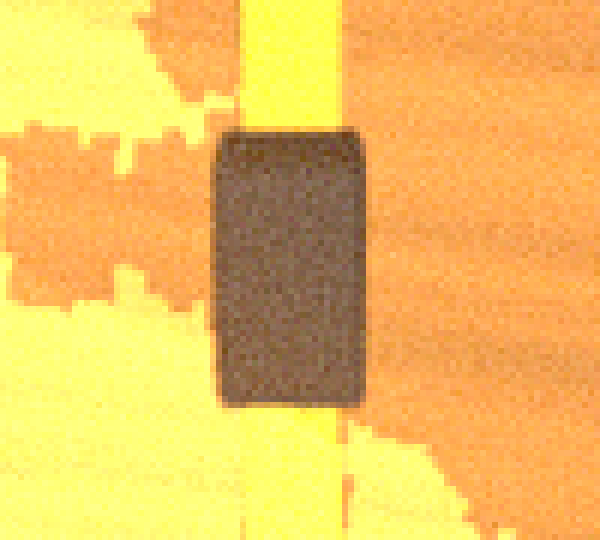

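Emit:
{"name": "servo_tool", "arguments": {"series": [{"offset":[-0.0013,-0.002,0.05],"turn":-0.003,"fingers":0.6},{"offset":[0,0,0.05],"turn":0,"fingers":0.6},{"offset":[0,0,0.03],"turn":0,"fingers":0.6},{"offset":[0,0,0.014],"turn":0,"fingers":0.6},{"offset":[0,0,0.0065],"turn":0,"fingers":0.5},{"offset":[0,0,0],"turn":0,"fingers":0.5},{"offset":[0,0,0],"turn":0,"fingers":0},{"offset":[0,0,0],"turn":0,"fingers":0},{"offset":[0,0,0],"turn":0,"fingers":0},{"offset":[0,0,0],"turn":0,"fingers":0},{"offset":[0,0,0],"turn":0,"fingers":0}], "force": 70}}

```text
time: 56.95
tcp_pos: [0.4891, -0.4183, 0.0254]
orientation: [[-0.143, 0.99, 0.002], [0.99, 0.143, -0.002], [-0.003, 0.001, -1.0]]
force: [0.0, 0.5, 5.4]
gripper_width: 0.215
```

Emit:
{"name": "servo_tool", "arguments": {"series": [{"offset":[0,0,-0.01],"turn":0,"fingers":0},{"offset":[0,0,-0.03],"turn":0,"fingers":0},{"offset":[0,0,-0.04],"turn":0,"fingers":0},{"offset":[0,0,-0.04],"turn":0,"fingers":0},{"offset":[0,0,-0.04],"turn":0,"fingers":0},{"offset":[0,0,-0.04],"turn":0,"fingers":0},{"offset":[0,0,-0.03],"turn":0,"fingers":0},{"offset":[0,0,0],"turn":0,"fingers":0},{"offset":[0,0,0],"turn":0,"fingers":0}]}}

```text
time: 58.08
tcp_pos: [0.4876, -0.4164, 0.2516]
orientation: [[-0.143, 0.99, -0.002], [0.99, 0.143, 0.003], [0.003, -0.002, -1.0]]
force: [-0.1, -0.0, -3.1]
gripper_width: 0.219
```

Run:
```python
from h import *
to(slot(0,.001),.25)
st=robot.state();p=robot.snapshot("wrist");cv2.imwrite("pics/w28.png",p["image"])
```

```text
at [ 0.4876 -0.4164  0.2516] yaw 98.2 t 58.075 F [-0.1 -0.  -3.1] w 0.219
tool delta [0.3105 0.1715 0.0022]
```

View pics/w28.png

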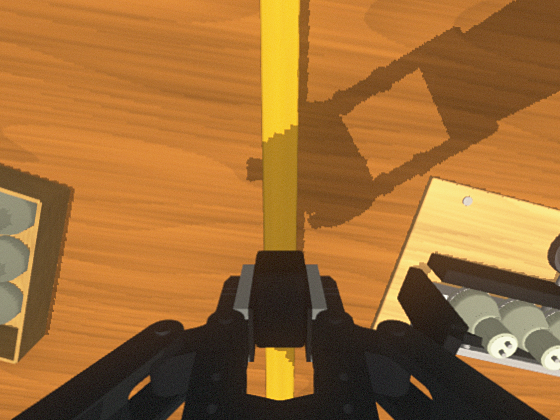

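Run:
```python
from h import *
t=slot(0,.001);plan(t[0],t[1],.25,-6.3,n=12,fingers=0)
```

```text
n 12 from [ 0.4874 -0.4162  0.251 ] yaw 98.2
[{"offset": [0.0259, 0.0143, 0.0001], "turn": 0.152, "fingers": 0}, {"offset": [0.0277, 0.0102, 0.0002], "turn": 0.152, "fingers": 0}, {"offset": [0.0289, 0.0059, 0.0002], "turn": 0.152, "fingers": 0}, {"offset": [0.0295, 0.0015, 0.0002], "turn": 0.152, "fingers": 0}, {"offset": [0.0294, -0.0031, 0.0002], "turn": 0.152, "fingers": 0}, {"offset": [0.0286, -0.0074, 0.0002], "turn": 0.152, "fingers": 0}, {"offset": [0.0272, -0.0117, 0.0002], "turn": 0.152, "fingers": 0}, {"offset": [0.025, -0.0157, 0.0002], "turn": 0.152, "fingers": 0}, {"offset": [0.0224, -0.0193, 0.0002], "turn": 0.152, "fingers": 0}, {"offset": [0.0192, -0.0224, 0.0002], "turn": 0.152, "fingers": 0}, {"offset": [0.0156, -0.0251, 0.0002], "turn": 0.152, "fingers": 0}, {"offset": [0.0116, -0.0272, 0.0002], "turn": 0.152, "fingers": 0}]
```

Emit:
{"name": "servo_tool", "arguments": {"series": [{"offset":[0.026,0.014,0],"turn":0.152,"fingers":0},{"offset":[0.028,0.01,0],"turn":0.152,"fingers":0},{"offset":[0.029,0.006,0],"turn":0.152,"fingers":0},{"offset":[0.0295,0.0015,0],"turn":0.152,"fingers":0},{"offset":[0.0295,-0.003,0],"turn":0.152,"fingers":0},{"offset":[0.0285,-0.0075,0],"turn":0.152,"fingers":0},{"offset":[0.027,-0.0117,0],"turn":0.152,"fingers":0},{"offset":[0.025,-0.0157,0],"turn":0.152,"fingers":0},{"offset":[0.0225,-0.0193,0],"turn":0.152,"fingers":0},{"offset":[0.019,-0.0225,0],"turn":0.152,"fingers":0},{"offset":[0.0155,-0.025,0],"turn":0.152,"fingers":0},{"offset":[0.0115,-0.027,0],"turn":0.152,"fingers":0}]}}

```text
time: 59.62
tcp_pos: [0.6122, -0.0843, 0.2512]
orientation: [[0.993, -0.115, -0.004], [-0.115, -0.993, 0.001], [-0.004, -0.001, -1.0]]
force: [1.0, -0.1, -1.5]
gripper_width: 0.221
```

Emit:
{"name": "servo_tool", "arguments": {"series": [{"offset":[0,0,0],"turn":0,"fingers":0},{"offset":[0,0,0],"turn":0,"fingers":0},{"offset":[0,0,0],"turn":0,"fingers":0}]}}

```text
time: 60.0
tcp_pos: [0.6124, -0.0863, 0.253]
orientation: [[0.994, -0.11, -0.001], [-0.11, -0.994, 0.0], [-0.001, 0.0, -1.0]]
force: [0.2, 0.8, -2.2]
gripper_width: 0.22
```

Run:
```python
from h import *
to(slot(0,.001),.1454)
st=robot.state();p=robot.snapshot("wrist");cv2.imwrite("pics/w29.png",p["image"])
import pickle;pickle.dump((st,p),open("w29.pkl","wb"))
```

```text
at [ 0.6124 -0.0863  0.253 ] yaw -6.32 t 60.0 F [ 0.2  0.8 -2.2] w 0.22
tool delta [ 0.0005 -0.0018  0.1076]
```

View pics/w29.png

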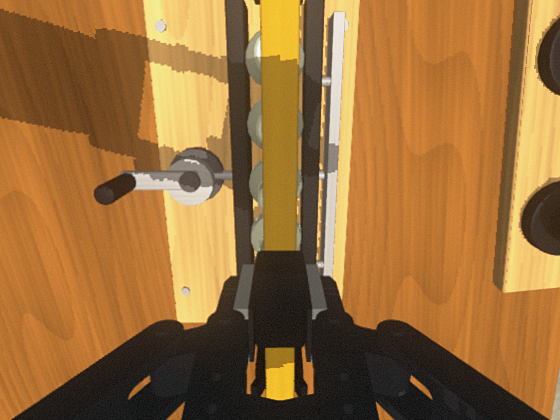

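Emit:
{"name": "servo_tool", "arguments": {"series": [{"offset":[0.0005,-0.0018,0.03],"turn":0,"fingers":0},{"offset":[0,0,0.03],"turn":0,"fingers":0},{"offset":[0,0,0.02],"turn":0,"fingers":0},{"offset":[0,0,0],"turn":0,"fingers":0},{"offset":[0,0,0],"turn":0,"fingers":0},{"offset":[0,0,0],"turn":0,"fingers":0}]}}

```text
time: 60.8
tcp_pos: [0.6146, -0.0841, 0.1755]
orientation: [[0.994, -0.11, 0.003], [-0.11, -0.994, -0.001], [0.003, 0.001, -1.0]]
force: [0.2, -0.5, -1.8]
gripper_width: 0.223
```

Run:
```python
from h import *
to(slot(0,.001),.1454)
st=robot.state();p=robot.snapshot("wrist");cv2.imwrite("pics/w30.png",p["image"])
s=robot.snapshot("scene");cv2.imwrite("pics/sc30.png",cv2.resize(s["image"][180:310,180:350],None,fx=4.5,fy=4.5,interpolation=3))
s=robot.snapshot("side");cv2.imwrite("pics/sd30.png",cv2.resize(s["image"][130:315,235:400],None,fx=3.2,fy=3.2,interpolation=3))
```

```text
at [ 0.6146 -0.0841  0.1755] yaw -6.3 t 60.8 F [ 0.2 -0.5 -1.8] w 0.223
tool delta [-0.0016  0.0006  0.0301]
```

View pics/sc30.png

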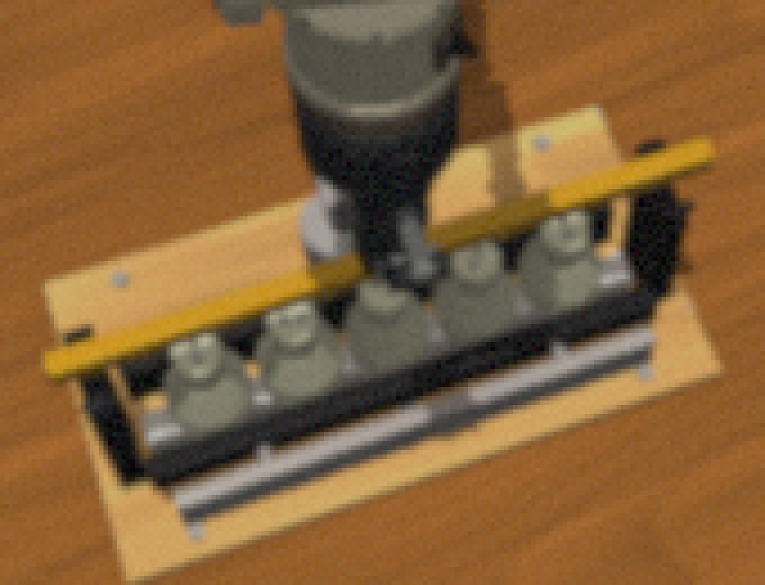

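View pics/sd30.png

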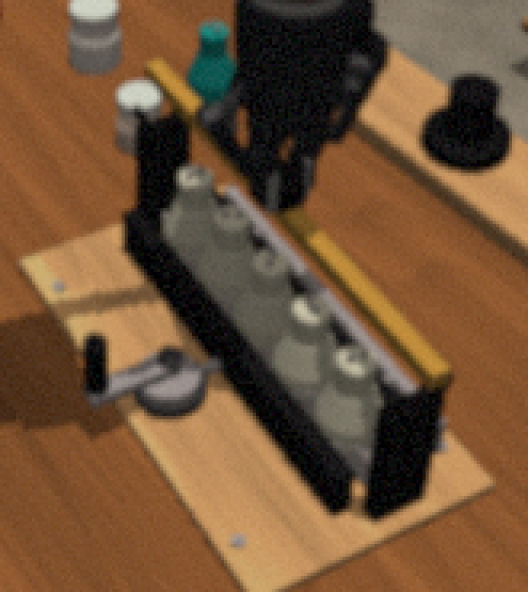

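View pics/w30.png

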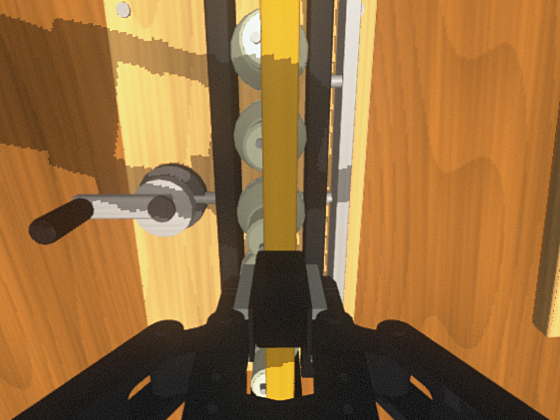

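Emit:
{"name": "servo_tool", "arguments": {"series": [{"offset":[-0.0015,0.0005,0.012],"turn":0,"fingers":0},{"offset":[0,0,0.01],"turn":0,"fingers":0},{"offset":[0,0,0.004],"turn":0,"fingers":0},{"offset":[0,0,0],"turn":0,"fingers":0},{"offset":[0,0,0],"turn":0,"fingers":0}]}}

```text
time: 61.58
tcp_pos: [0.6124, -0.0842, 0.1481]
orientation: [[0.994, -0.11, 0.001], [-0.11, -0.994, -0.0], [0.001, 0.0, -1.0]]
force: [0.2, -0.0, -2.8]
gripper_width: 0.219
```

Emit:
{"name": "servo_tool", "arguments": {"series": [{"offset":[0,0,0.0025],"turn":0,"fingers":0},{"offset":[0,0,0.001],"turn":0,"fingers":0},{"offset":[0,0,0],"turn":0,"fingers":0},{"offset":[0,0,0],"turn":0,"fingers":0}]}}

```text
time: 62.08
tcp_pos: [0.6125, -0.0842, 0.1454]
orientation: [[0.994, -0.11, 0.001], [-0.11, -0.994, -0.001], [0.001, 0.0, -1.0]]
force: [-2.4, 1.0, 5.3]
gripper_width: 0.22
```

Emit:
{"name": "servo_tool", "arguments": {"series": [{"offset":[0,0,0],"turn":0,"fingers":0.35},{"offset":[0,0,0],"turn":0,"fingers":0.5},{"offset":[0,0,-0.01],"turn":0,"fingers":0.5},{"offset":[0,0,-0.03],"turn":0,"fingers":0.5},{"offset":[0,0,-0.05],"turn":0,"fingers":0.6},{"offset":[0,0,-0.05],"turn":0,"fingers":0.8},{"offset":[-0.05,0,-0.02],"turn":0,"fingers":1},{"offset":[-0.05,0,0],"turn":0,"fingers":1},{"offset":[-0.05,0,0],"turn":0,"fingers":1},{"offset":[-0.02,0,0],"turn":0,"fingers":1},{"offset":[0,0,0],"turn":0,"fingers":1},{"offset":[0,0,0],"turn":0,"fingers":1}]}}

```text
time: 63.58
tcp_pos: [0.4438, -0.0657, 0.3047]
orientation: [[0.994, -0.11, 0.001], [-0.11, -0.994, -0.0], [0.001, 0.0, -1.0]]
force: [-0.6, -0.8, -0.7]
gripper_width: 1.003
```

Run:
```python
from h import *
to(slot(0,.001),.1454)
st=robot.state();p=robot.snapshot("wrist");cv2.imwrite("pics/w31.png",p["image"])
s=robot.snapshot("scene");cv2.imwrite("pics/sc31.png",cv2.resize(s["image"][180:310,180:350],None,fx=4.5,fy=4.5,interpolation=3))
c=lambda u,v,z:onz((u/4.5+180-.4,v/4.5+180-.4),z,s)[:2]
s2=robot.snapshot("side");cv2.imwrite("pics/sd31.png",cv2.resize(s2["image"][130:315,235:400],None,fx=3.2,fy=3.2,interpolation=3))
```

```text
at [ 0.4438 -0.0657  0.3047] yaw -6.31 t 63.575 F [-0.6 -0.8 -0.7] w 1.003
tool delta [0.17   0.0002 0.1596]
```

View pics/sc31.png

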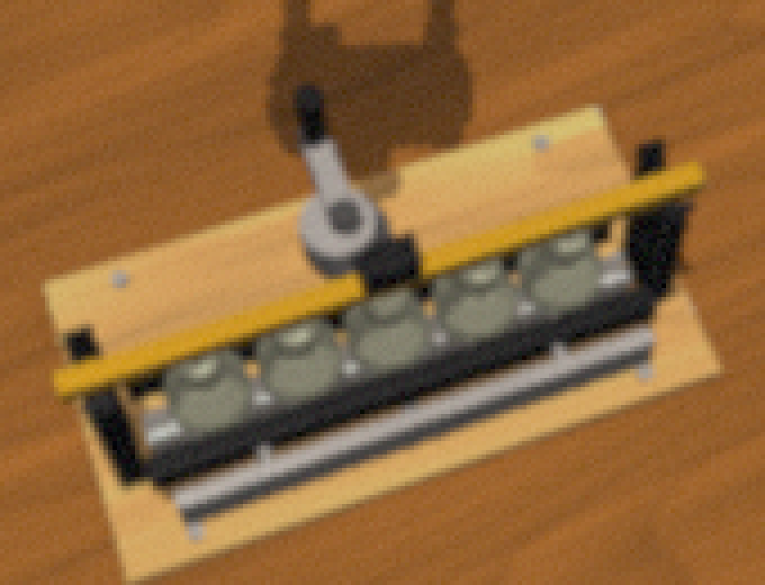

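View pics/sd31.png

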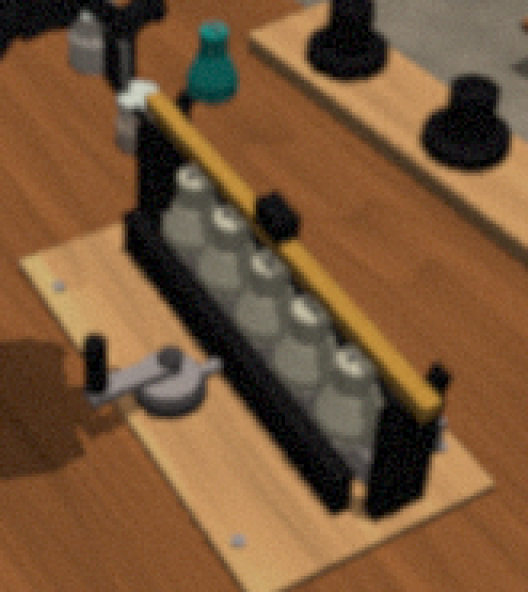

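View pics/w31.png

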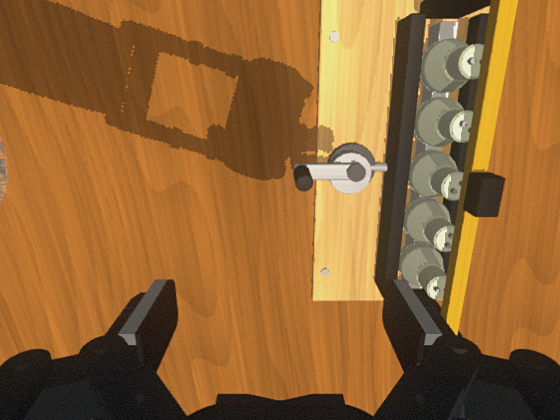

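Run:
```python
from h import *
s=robot.snapshot("scene")
c=lambda u,v,z:onz((u/4.5+180-.4,v/4.5+180-.4),z,s)[:2]
a=c(57,376,.134);b=c(704,170,.134);m=(a+b)/2;print(np.linalg.norm(b-a),(m-O)@ex,(m-O)@ey,np.degrees(np.arctan2(b[1]-a[1],b[0]-a[0])))
h=c(310,95,.096);print("handle jig",(h-O)@ex,(h-O)@ey)
full=s["image"];cv2.imwrite("pics/sc32.png",full)
```

```text
0.3694020929451038 -0.002527338764914627 0.004563464959554189 83.05265361858258
handle jig -0.146287247699829 0.0013896825371728094
```

View pics/sc32.png

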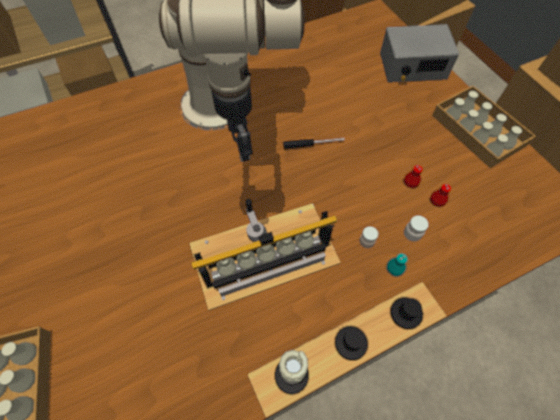

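Run:
```python
from h import *
import pickle;_,p=pickle.load(open("w27.pkl","rb"))
a=np.radians(-6.28);x=np.array([np.cos(a),np.sin(a),.003]);R=np.c_[x,[np.sin(a),-np.cos(a),0],[.003,-.001,-1]]
st={"orientation":R,"tcp_pos":np.array([.62,-.0304,.1809])}
q=onz((275,73),.038,p,st)[:2];print("rail end +y:",(q-O)@ex,(q-O)@ey-.15)
q=onz((273,64),.139,p,st)[:2]
for px in((222,66),(341,66)):
    q=onz(px,.052,p,st)[:2];print("jaw end",(q-O)@ex,(q-O)@ey-.155)
```

```text
rail end +y: -0.0011963762373610534 -0.0025252947253318614
jaw end -0.03645306464819324 -0.003882808693014911
jaw end 0.04307509020609764 -0.0037839014764652346
```

Run:
```python
from h import *
s=robot.snapshot("scene")["image"]
a=cv2.resize(s[245:300,185:225],None,fx=9,fy=9,interpolation=2);b=cv2.resize(s[203:258,305:345],None,fx=9,fy=9,interpolation=2)
cv2.imwrite("pics/ends.png",cv2.convertScaleAbs(np.hstack([a,b]),alpha=1.8,beta=20))
p=robot.snapshot("scene")
for y in(-.185,-.173,-.157,.157,.173,.185):
  for x,z in ((-.020,.139),(-.007,.120),(.020,.139)):
    q=proj(np.r_[O+x*ex+y*ey,z],p); o=(185,245) if y<0 else (305,203)
    print(y,x,z,((q-o+.5)*9+( [0,0] if y<0 else [360,0])).round())
```

```text
-0.185 -0.02 0.139 [ 34. 115.]
-0.185 -0.007 0.12 [ 60. 186.]
-0.185 0.02 0.139 [ 70. 251.]
-0.173 -0.02 0.139 [ 79. 101.]
-0.173 -0.007 0.12 [104. 171.]
-0.173 0.02 0.139 [116. 235.]
-0.157 -0.02 0.139 [138.  81.]
-0.157 -0.007 0.12 [163. 152.]
-0.157 0.02 0.139 [177. 215.]
0.157 -0.02 0.139 [512. 103.]
0.157 -0.007 0.12 [524. 173.]
0.157 0.02 0.139 [569. 221.]
0.173 -0.02 0.139 [565.  86.]
0.173 -0.007 0.12 [576. 156.]
0.173 0.02 0.139 [623. 204.]
0.185 -0.02 0.139 [604.  73.]
0.185 -0.007 0.12 [615. 143.]
0.185 0.02 0.139 [662. 191.]
```

View pics/ends.png

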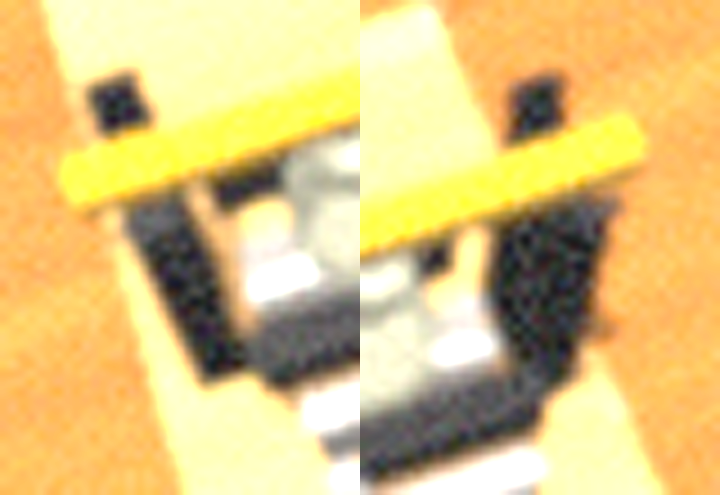

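```bash
python3 -c "
from h import *
print(robot.sign_off(), robot.state()['time'])"
```

```text
the job is handed in; nothing more can be done
the job is handed in; nothing more can be done
```

The job is done and handed in at about 64 s of the 210 s allowed. I opened the cam and stood all five white lamps face down on the rail, 54 mm apart. I then turned the cam to its locked stop and laid the contact bar in the two post notches.

**Last checks:**
- **Cam:** it pushed back with about 14 N at the lock stop. In the last picture the lever reads about 89° from open.
- **Lamps:** all five stand upright between the closed jaws.
- **Bar:** it touched down at the notch-floor height to within about 1 mm and sits in both notches with the grip block up.
- **Everything else:** the robot is clear of the jig. The jars, the screwdriver and the red and turquoise look-alikes were not touched. One lamp had been knocked about 4 cm before I picked it up, and I took it from its new position.

**Where the checks disagreed:** the cameras differ by a few millimetres on where the jig lies along the rail. The bar may therefore be about 2 mm off centre lengthwise, and up to 4.5 mm on the worst single reading. I left it, since the bar overhangs each post by 12 mm.

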